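# Return the spring collets to their seats in the collet rack

### The arm

A 7-joint arm with a two-finger parallel gripper is mounted at the origin on a cart in front of the work surface, level with it; the furniture and walls round the work are solid. World frame = base frame: x ahead of the robot, y to its left, z up, the work surface at z = 0. Lengths are in m, angles in rad, forces in N, time in s.
With the tool pointing down it reaches from about 0.4 to 0.875 m from the base axis. Payload 6.5 kg.
Tool frame: the origin (TCP) lies between the finger pads; the fingertips stand 22 mm ahead of it and the grasp point (between the pads) lies 3 mm ahead of it (r.finger_overhang is the distance from the TCP to the fingertips, in m); y points along the fingers, z is the direction in which the jaws open and shut, and the axes are right-handed (so a half turn about y gives the same grasp; the last joint's range is limited). The gripper opens to 85 mm and grips with 20 to 120 N. Pads are 22 mm wide; open, the fingers measure 114 mm over their backs; the gripper's body (76 mm by 85 mm) begins 54 mm behind the grasp point. The pads swing forward as they close: fully open they stand 13 mm farther back than shut.
Start: joints at [1.15, 0.536, -0.004, 1.538, 0.003, 1.067, -0.071], TCP at [0.226, -0.61, 0.217] pointing down, gripper open.
Joint ranges: [-2.7, 2.7], [-0.37, 2.16], [-1.27, 1.26], [0.24, 2.4], [-1.31, 4.45], [0.19, 1.91], [-2.76, 2.76]. Speed limits (rad/s): [2.39, 2.39, 3.14, 3.14, 3.14, 3.14, 3.14].

### API

Orientations are given as a rotation vector (axis times angle).
In Python, from workcell import r gives the robot as it stands. The module is installed in compiled form; this text tells all that it offers.
- The arm moves only by the tool carry_out, never from a script. Its argument "commands" is a list of rows, each a list of 3 entries, a list of its own where there are three numbers: the shift along the world's x, y, z in cm, then the turn, a rotation vector about the world's x, y, z in rad, then the gripper command: -1 is fully open, 1 is shut, values between are in proportion. A call has 1 to 10 rows; each row is the pose to reach, as a shift and turn from the pose commanded when the call began; what a row does not reach only later rows make up. A row lasts 1/10 s, in which the tool goes at most 50 mm and 8.59 degrees, less where a joint would pass 70% of its speed; a pose out of reach is approached as far as the arm can. A call with a gripper value outside its range is refused whole. The fingers move at their own pace and stop on an object; "force" is the grip in N (left out, the last holds). Time passes only in rows, so rows that repeat a pose let the fingers close. It gives the time, the measured TCP pose, the force and the opening at its end, in the units of the state.
- r.get_state(): the state, without advancing time (a new reading comes with each control period).
- r.snapshot(name): name is "side" or "top"; returns a dict with "img" (400x640x3 uint8, red, green, blue), "depth" (400x640 float32, m along the optical axis (not along the pixel's ray), 0 where there is no reading), "vertical_fov" (degrees; the focal length in pixels is half the picture's height over the tangent of half this angle, whatever the lens; pixels are square), "cx", "cy" (the principal point, pixels), "R" (3x3) and "t" (3): a world point X has camera coordinates R X + t. Camera axes: x right, y down, z forward; pixel columns grow to the right and rows downward; lengths in m; the calibration is good to about 2 mm. A picture is of the moment at which its call begins.
- r.finish_job(): hands the job in, once; it reports no verdict.
Trained networks look in a picture, given as the dict that the camera call returned (one of the last four; its "shot" number tells which), for a name from the list of things; names that differ only in an ending like _2 or _b are one class to them, and where a whole thing is asked for, a point or a joint stands for the part that bears it (a point fixed in the world has none). Each returns a list of dicts, best first, with "p" (0 to 1); they miss things now and then, are a little off and sometimes report something else, mostly with a low value. They report only what shows in the picture. A call takes as long as a camera call. They do not tell look-alikes from the thing itself.
- r.outline_of(name, picture): "mask" (400x640 bool, what is visible of it) and "bbox" ([left, top, right, bottom] in pixels, round what is visible of it).
The state is a dict: "t": time; "joints": joint angles; "qd": joint speeds; "joint_efforts": joint torques, N m; "eef_pos": TCP position; "eef_rot": TCP orientation; "contact_force": force on the tool from outside, world axes, zero at the start; "moment": the same for the moment, N m; "width": opening from 0.0 (shut) to 1.0 (fully open).
Only numpy, scipy, OpenCV 4.12 (cv2) and the standard library are available. Lean on these libraries where they do the work, as an engineer would, in place of code of your own. Each camera call takes 0.05 s, during which the arm holds its last target. There are 200 camera calls.

### The job

The tools are torn down and four cleaned spring collets of different sizes stand loose on the cart. Put each one back into the collet rack, small end down, in the seat block bored for its size, so that it stands upright and fully home on the floor of its bore, and let go of it.

Things in the scene. Friction and masses are not known exactly. Their poses are not given: they have to be found in the camera images.
- collet_s: the smallest of four slotted steel spring collets, 31.5 mm long, standing upright on its small end (15 mm across); widens over the lower 21 mm to 21 mm, above that a plain round collar 21 mm across, to grip. About 0.04 kg. Origin: centre of the small end (underside); z up its axis; yaw does not matter.
- collet_m: the second smallest of four slotted steel spring collets, 34 mm long, standing upright on its small end (20 mm across); widens over the lower 23 mm to 26 mm, above that a plain round collar 26 mm across, to grip. About 0.07 kg. Origin: centre of the small end (underside); z up its axis; yaw does not matter.
- collet_l: the second largest of four slotted steel spring collets, 40 mm long, standing upright on its small end (25 mm across); widens over the lower 27 mm to 33 mm, above that a plain round collar 33 mm across, to grip. About 0.15 kg. Origin: centre of the small end (underside); z up its axis; yaw does not matter.
- collet_xl: the largest of four slotted steel spring collets, 46 mm long, standing upright on its small end (32 mm across); widens over the lower 31 mm to 41 mm, above that a plain round collar 41 mm across, to grip. About 0.26 kg. Origin: centre of the small end (underside); z up its axis; yaw does not matter.
- seat_s: seat block for the smallest collet: grey, fixed, 64 (x) x 66 (y) x 36 mm high, a round blind bore 23 mm wide, 18 mm deep in its top; the seated collet shows 13.5 mm above it. The blocks differ only in bore and stand 70 mm apart along y in a steel rail (14 mm lips), in any order. Origin: centre of the underside, 2 mm above the table; top at 36, bore floor at 18 mm above it; z up.
- seat_m: seat block for the second smallest collet: grey, fixed, 64 (x) x 66 (y) x 36 mm high, a round blind bore 28 mm wide, 20 mm deep in its top; the seated collet shows 14 mm above it. The blocks differ only in bore and stand 70 mm apart along y in a steel rail (14 mm lips), in any order. Origin: centre of the underside, 2 mm above the table; top at 36, bore floor at 16 mm above it; z up.
- seat_l: seat block for the second largest collet: grey, fixed, 64 (x) x 66 (y) x 36 mm high, a round blind bore 35 mm wide, 24 mm deep in its top; the seated collet shows 16 mm above it. The blocks differ only in bore and stand 70 mm apart along y in a steel rail (14 mm lips), in any order. Origin: centre of the underside, 2 mm above the table; top at 36, bore floor at 12 mm above it; z up.
- seat_xl: seat block for the largest collet: grey, fixed, 64 (x) x 66 (y) x 36 mm high, a round blind bore 43 mm wide, 28 mm deep in its top; the seated collet shows 18 mm above it. The blocks differ only in bore and stand 70 mm apart along y in a steel rail (14 mm lips), in any order. Origin: centre of the underside, 2 mm above the table; top at 36, bore floor at 8 mm above it; z up.
Not all that is in view belongs to the job. What is shaped like the collet_xl but green is not meant.

How it is judged:
By the outcome, as a careful person would: the job done as asked, in the order asked, and still so for the second after the job is handed in, with the robot touching nothing.
It also fails if it takes over 96 s, if anything falls off the work surface, if the arm or the gripper's body presses on something with over 40 N, if the wrist force passes 120 N, or if a joint passes its speed limit or range.

## Working session

There is one attempt and no reset: what is moved stays moved. The work goes in short steps, Python scripts to look and compute and a tool call to move; the robot and the scene stay as the last step left them, time stands still between calls to the robot, and variables do not carry over. Pictures are saved under pics/ and viewed, about 12 in all and at most 16, crops included, and the job is handed in when it is done.

Besides the shell and the picture viewer there is one more tool, called after "Emit:" as name(argument=value, ...) on one line, values as JSON. carry_out: Moves the arm, as the interface text tells. Its arguments: {"type":"object","properties":{"commands":{"type":"array"},"force":{"type":"number"}},"required":["commands"]}

```bash
mkdir -p pics
cat > h.py <<'E'
import numpy as np,cv2
from workcell import r
def f(s): return 200/np.tan(np.radians(s["vertical_fov"]/2))
def cloud(s):
    F=f(s);d=s["depth"];v,u=np.mgrid[:400,:640]
    P=np.stack([(u-s["cx"])/F*d,(v-s["cy"])/F*d,d],-1)
    return (P-s["t"])@s["R"]
def proj(s,X):
    c=s["R"]@np.array(X)+s["t"];return f(s)*c[:2]/c[2]+[s["cx"],s["cy"]]
def save(n,img,k=1.25): cv2.imwrite("pics/"+n+".png",cv2.resize(np.ascontiguousarray(img[:,:,::-1]),None,fx=k,fy=k,interpolation=cv2.INTER_CUBIC))
E
python3 - <<'E'
from h import *
print(r.get_state())
for n in("top","side"):
    s=r.snapshot(n);save(n+"0",s["img"]);P=cloud(s)
    print(n,f(s),s["cx"],s["cy"],s["R"].round(3).tolist(),s["t"])
    for k in "s m l xl".split():
        for w in("collet_","seat_"):
            for o in r.outline_of(w+k,s)[:4]:
                Q=P[o["mask"]&(s["depth"]>0)]
                print(w+k,round(o["p"],2),o["bbox"],np.median(Q,0).round(3),np.percentile(Q[:,2],95).round(3))
E
```

```text
{'t': 0.0, 'joints': array([ 1.14976976,  0.53718134, -0.00439912,  1.53884936,  0.00258986,
        1.0672521 , -0.07120884]), 'qd': array([ 0.00067409, -0.00096137,  0.00111794,  0.00059314,  0.00020391,
        0.00094406,  0.00035607]), 'joint_efforts': array([-4.78135353e-04, -5.83411682e+01,  1.04892254e+00, -2.59109938e+01,
        1.25109378e-02,  9.54230869e-03,  2.36004053e-05]), 'eef_pos': array([ 0.22557225, -0.60893384,  0.21661289]), 'eef_rot': array([-0.36416024,  2.03009924, -2.02674233]), 'contact_force': array([0.80398534, 0.09995374, 0.16309709]), 'moment': array([-0.03755449, -0.02628857,  0.04287177]), 'width': 0.9977187035469999}
top 497.1782103225489 325.41880350045597 196.9290858131001 [[0.017, -1.0, 0.011], [-0.985, -0.019, -0.174], [0.174, -0.008, -0.985]] [-0.01782421  0.53958616  0.97412233]
collet_s 0.48 [437.8, 236.4, 458.9, 250.9] [ 0.454 -0.258  0.037] 0.042
collet_s 0.43 [184.9, 225.7, 195.4, 233.9] [0.47 0.27 0.03] 0.033
seat_s 0.77 [309.8, 219.6, 348.6, 255.8] [ 0.457 -0.017  0.037] 0.04
seat_s 0.72 [246.8, 212.2, 282.1, 245.2] [0.474 0.12  0.037] 0
[... 2257 characters left out ...]
3
collet_l 0.65 [369.7, 221.8, 379.8, 238.7] [ 0.619 -0.129  0.029] 0.035
seat_l 0.95 [270.2, 213.2, 302.3, 246.2] [ 0.445 -0.102  0.037] 0.04
seat_l 0.68 [269.4, 150.5, 296.2, 172.2] [0.475 0.121 0.038] 0.041
seat_l 0.67 [271.2, 189.0, 299.8, 211.8] [ 0.456 -0.01   0.038] 0.04
collet_xl 0.95 [299.6, 246.6, 318.2, 273.3] [ 0.469 -0.192  0.04 ] 0.048
collet_xl 0.73 [301.6, 120.9, 315.4, 146.8] [0.552 0.222 0.037] 0.048
collet_xl 0.65 [336.0, 194.8, 357.5, 219.2] [ 0.582 -0.054  0.04 ] 0.048
collet_xl 0.57 [311.6, 141.5, 329.2, 166.6] [0.565 0.139 0.036] 0.048
seat_xl 0.9 [270.2, 171.4, 300.6, 191.1] [0.467 0.064 0.037] 0.04
seat_xl 0.16 [270.0, 213.6, 302.6, 244.7] [ 0.445 -0.101  0.037] 0.04
```

View pics/top0.png

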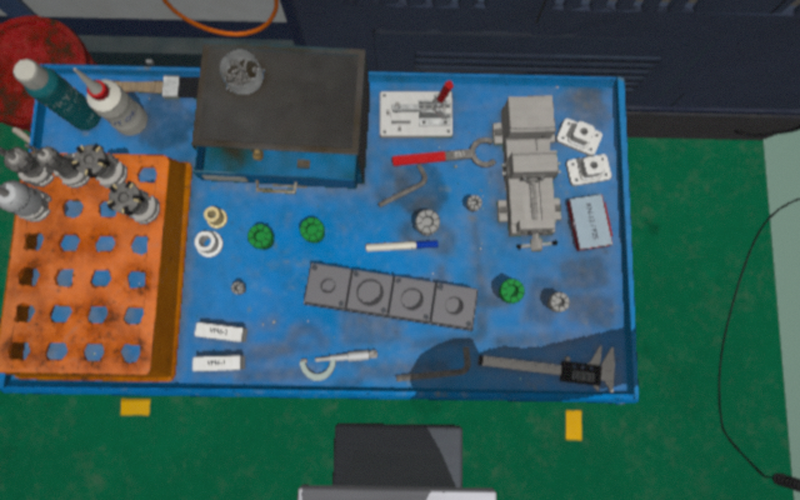

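View pics/side0.png

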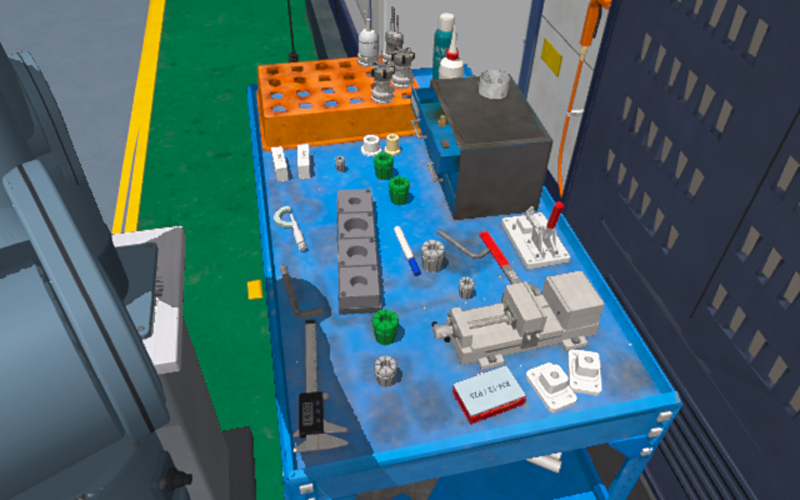

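The top view (1.25x) shows four grey collets at about (427,220), (474,202), (559,300) and (238,287). Green look-alikes stand at (260,236), (312,229) and (512,290). White and yellow rings lie at (208,243) and (215,216), and there is a chuck-like thing on the cabinet at (242,70). The rack bores are at (328,285), (370,292), (411,298) and (455,305). Next I measure sizes and centres and make a close-up montage.

```bash
cat >> h.py <<'E'
H=dict(s=.0315,m=.034,l=.040,xl=.046); D=dict(s=.021,m=.026,l=.033,xl=.041)
def colfit(s,xy,h,D,rad=.04):
    "centre of a collet by its top-plane pixels, mapped on plane z=h"
    P=cloud(s);m=(np.hypot(P[...,0]-xy[0],P[...,1]-xy[1])<rad)&(np.abs(P[...,2]-h)<.006)&(s["depth"]>0)
    v,u=np.nonzero(m);F=f(s)
    ray=np.stack([(u-s["cx"])/F,(v-s["cy"])/F,np.ones(len(u))],-1)@s["R"];o=-s["R"].T@s["t"]
    X=o+ray*((h-o[2])/ray[:,2])[:,None]
    c,w=cv2.minEnclosingCircle(X[:,:2].astype(np.float32)*1000)
    return np.array(c)/1000,2*w,X[:,:2].mean(0),len(X),np.median(P[m][:,2])
def rack(s):
    P=cloud(s);q=P[(abs(P[...,2]-.038)<.004)&(abs(P[...,0]-.46)<.06)&(abs(P[...,1]-.017)<.165)&(s["depth"]>0)]
    (c,w,a)=cv2.minAreaRect((q[:,:2]*1000).astype(np.float32))
    return q,c,w,a
E
python3 - <<'E'
from h import *
C=dict(s=(.47,.27),m=(.619,-.129),l=(.454,-.258),xl=(.585,-.041))
for n in("top","side"):
    s=r.snapshot(n);print(n)
    for k in C: print(k,*[np.round(x,4) for x in colfit(s,C[k],H[k],D[k])])
    q,c,w,a=rack(s);print(c,w,a,np.median(q[:,2]))
    if n=="top":
        t=[]
        for k in C:
            u,v=proj(s,[*C[k],.03]).astype(int);t.append(cv2.resize(s["img"][v-20:v+20,u-20:u+20],(200,200),interpolation=cv2.INTER_CUBIC))
        A=np.hstack(t);B=cv2.resize(s["img"][200:270,235:390],(800,361),interpolation=cv2.INTER_CUBIC)
        save("crop1",np.vstack([A,B]),1)
E
```

```text
top
s [0.4699 0.2696] 21.0403 [0.4695 0.2699] 68 0.0305
m [ 0.6209 -0.1201] 25.9754 [ 0.621  -0.1202] 90 0.033
l [ 0.4553 -0.2582] 33.3291 [ 0.4552 -0.2585] 159 0.0388
xl [ 0.5837 -0.041 ] 40.8341 [ 0.5836 -0.0412] 229 0.0451
(461.0704040527344, 17.285629272460938) (275.9771728515625, 64.44865417480469) 82.09684753417969 0.03738944284088054
side
s [0.4683 0.2658] 25.0674 [0.4684 0.2654] 40 0.0307
m [ 0.6203 -0.1244] 29.3257 [ 0.6201 -0.1249] 96 0.0333
l [ 0.4532 -0.2634] 35.1686 [ 0.4538 -0.2634] 196 0.0397
xl [ 0.5827 -0.0466] 46.8626 [ 0.5826 -0.0461] 196 0.0457
(460.1692810058594, 15.6337890625) (280.8304443359375, 63.95429229736328) 82.07625579833984 0.038327110979706404
```

View pics/crop1.png

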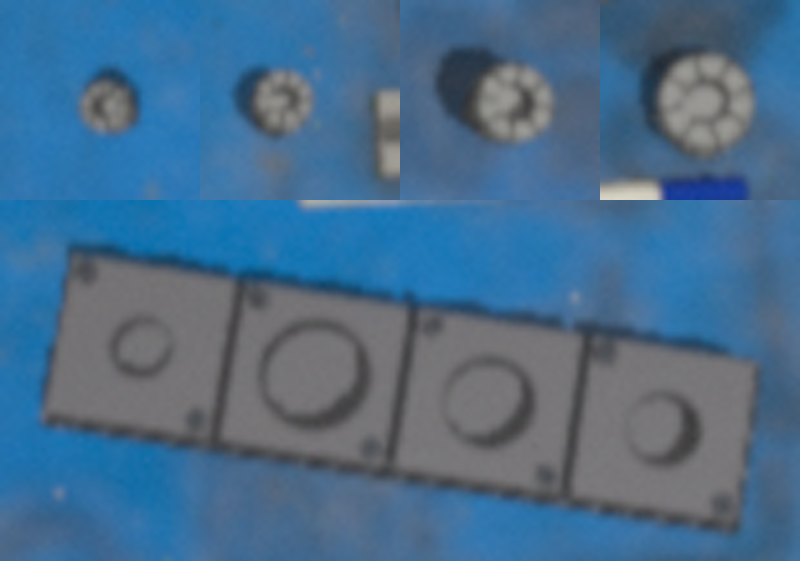

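The crop confirms four grey collets whose diameters match (21.0, 26.0, 33.3 and 40.8 mm). From +y to −y the seats are s, xl, l, m. Next I check the tool orientation and what stands near each collet.

Run:
```python
from h import *
from scipy.spatial.transform import Rotation as Ro
s=r.get_state();print(Ro.from_rotvec(s["eef_rot"]).as_matrix().round(3),r.finger_overhang)
C=dict(s=(.4697,.2697),m=(.621,-.1202),l=(.4553,-.2583),xl=(.5837,-.041))
t=r.snapshot("top");P=cloud(t);ok=t["depth"]>0
for k,c in C.items():
    d=P[...,:2]-c
    print(k,"maxz(mm) by box, rows x -90..90, cols y +90..-90 step 20")
    for x in range(80,-100,-20):
        print([int(1000*np.percentile(P[...,2][ok&(abs(d[...,0]*1000-x)<10)&(abs(d[...,1]*1000-y)<10)],98)) if (ok&(abs(d[...,0]*1000-x)<10)&(abs(d[...,1]*1000-y)<10)).any() else -1 for y in range(80,-100,-20)])
print("cam",-t["R"].T@t["t"])
```

```text
[[-0.938 -0.     0.347]
 [-0.347  0.    -0.938]
 [ 0.    -1.    -0.   ]] 0.022
s maxz(mm) by box, rows x -90..90, cols y +90..-90 step 20
[32, 33, 32, 2, 2, 48, 48, 47, 3]
[29, 32, 30, 2, 3, 46, 46, 2, 3]
[3, 3, 3, 3, 2, 3, 2, 3, 4]
[2, 3, 2, 3, 2, 3, 3, 2, 2]
[3, 2, 3, 28, 33, 2, 2, 3, 3]
[2, 3, 2, 3, 2, 2, 1, 2, 3]
[3, 3, 2, 3, 4, 2, 2, 2, 2]
[2, 36, 38, 36, 35, 31, 3, 3, 3]
[3, 36, 36, 37, 36, 33, 2, 4, 2]
m maxz(mm) by box, rows x -90..90, cols y +90..-90 step 20
[11, 10, 10, 8, 9, 9, 10, 80, 79]
[8, 2, 3, 2, 3, 3, 49, 78, 79]
[9, 3, 2, 3, 3, 3, 48, 78, 78]
[3, 3, 3, 2, 32, 3, 3, 37, 38]
[2, 3, 2, 32, 36, 33, 17, 38, 38]
[48, 47, 3, 3, 32, 3, 13, 38, 38]
[48, 48, 3, 3, 2, 2, 2, 36, 61]
[47, 42, 3, 2, 3, 2, 3, 18, 55]
[14, 9, 2, 2, 2, 2, 2, 3, 39]
l maxz(mm) by box, rows x -90..90, cols y +90..-90 step 20
[3, 35, 53, 40, 2, 3, 3, 2, 3]
[2, 2, 2, 2, 2, 3, 2, 2, 2]
[47, 44, 2, 2, 3, 2, 2, 2, 1]
[47, 48, 3, 3, 40, 29, 2, 3, 2]
[47, 47, 3, 41, 42, 40, 4, 3, 2]
[2, 3, 2, 26, 40, 36, 1, 2, 1]
[2, 3, 3, 3, 3, 2, 2, 2, 3]
[2, 1, 2, 2, 3, 2, 2, 2, 3]
[3, 2, 2, 2, 3, 13, 2, 8, 12]
xl maxz(mm) by box, rows x -90..90, cols y +90..-90 step 20
[1, 1, 3, 8, 9, 3, 3, 4, 2]
[3, 10, 9, 9, 2, 3, 3, 2, 3]
[9, 8, 3, 3, 3, 3, 2, 32, 36]
[2, 3, 3, 44, 48, 45, 3, 3, 34]
[3, 2, 3, 47, 47, 48, 3, 3, 2]
[3, 3, 10, 44, 48, 45, 3, 2, 2]
[14, 15, 14, 13, 15, 12, 2, 2, 2]
[3, 2, 3, 2, 2, 2, 1, 3, 3]
[38, 4, 3, 3, 3, 3, 2, 3, 2]
cam [3.61940620e-01 1.14515856e-04 1.05327310e+00]
```

Emit:
carry_out(commands=[[[4, 6, 0], [0, 0, 0.15], -0.3], [[8, 12, 0], [0, 0, 0.3], -0.3], [[12, 18, 0], [0, 0, 0.45], -0.3], [[16, 24, 0], [0, 0, 0.6], -0.3], [[20, 30, -2], [0, 0, 0.75], -0.3], [[23, 35.1, -4], [0, 0, 0.9], -0.3], [[23, 35.1, -6], [0, 0, 1.05], -0.3], [[23, 35.1, -8], [0, 0, 1.217], -0.3], [[23, 35.1, -9], [0, 0, 1.217], -0.3], [[23, 35.1, -9], [0, 0, 1.217], -0.3]], force=40)

```text
t: 2.05
eef_pos: [0.4564, -0.2522, 0.1245]
eef_rot: [-1.212, 1.207, -1.197]
contact_force: [0.7, 0.5, -0.3]
width: 0.65
```

Emit:
carry_out(commands=[[[0, 0, 0], [0, 0, 0], -0.3], [[0, 0, 0], [0, 0, 0], -0.3], [[0, 0, 0], [0, 0, 0], -0.3]])

```text
t: 2.35
eef_pos: [0.4557, -0.2604, 0.1284]
eef_rot: [-1.209, 1.209, -1.212]
contact_force: [0.1, 0.7, 0.4]
width: 0.649
```

Run:
```python
from h import *
from scipy.spatial.transform import Rotation as Ro
s=r.get_state();print(s["eef_pos"],Ro.from_rotvec(s["eef_rot"]).as_matrix().round(3),s["joints"].round(2))
a=r.snapshot("top")["img"];b=r.snapshot("side")["img"]
save("h1",np.hstack([a[140:340,340:540],b[180:380,220:420]]),2)
```

```text
[ 0.45568103 -0.26038462  0.12839774] [[-0.002  0.001  1.   ]
 [-1.    -0.002 -0.002]
 [ 0.002 -1.     0.001]] [ 0.72  0.47 -0.37  1.93  0.24  0.78  0.22]
```

View pics/h1.png

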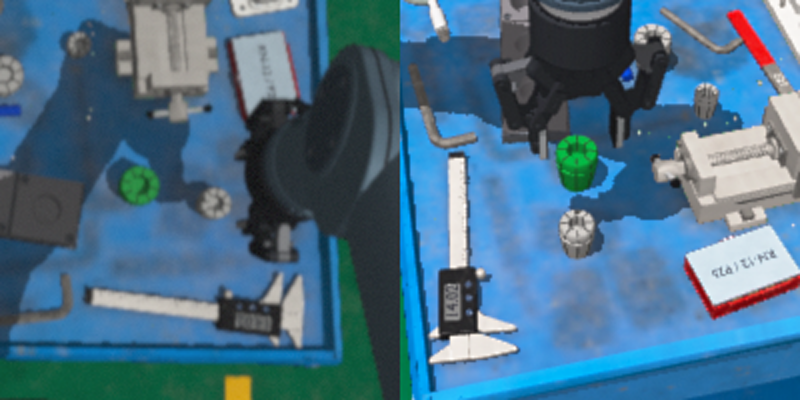

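Emit:
carry_out(commands=[[[0, 0, -4], [0, 0, 0], -0.3], [[0, 0, -5], [0, 0, 0], -0.3], [[0, 0, -5], [0, 0, 0], -0.3], [[0, 0, -5], [0, 0, 0], -0.3]])

```text
t: 2.85
eef_pos: [0.4562, -0.2588, 0.0783]
eef_rot: [-1.209, 1.208, -1.209]
contact_force: [1.1, -0.4, 0.4]
width: 0.65
```

Run:
```python
from h import *
a=r.snapshot("top")["img"];b=r.snapshot("side")["img"]
save("h2",np.hstack([a[190:290,390:490],b[230:330,260:360]]),4)
```

```text
(no output)
```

View pics/h2.png

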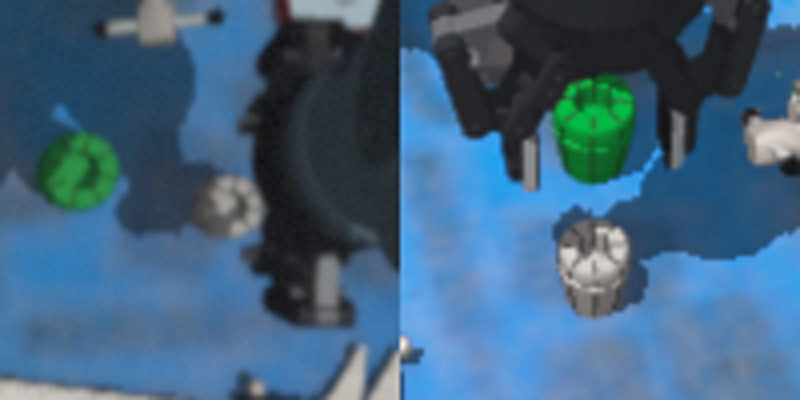

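Run:
```python
from h import *
b=r.snapshot("side");P=cloud(b)
for z in(.056,.078):
  for dx in(-.0275,0,.0275): print(z,dx,proj(b,[.456+dx,-.259,z]).round(1))
for u,v in((292,269),(292,272),(292,275),(330,263),(330,267),(330,270)): print(u,v,P[v,u].round(4),b["img"][v,u])
a=r.snapshot("top");A=cloud(a)
for u,v in((471,258),(471,262)): print(u,v,A[v,u].round(4))
```

```text
0.056 -0.0275 [293.4 287.4]
0.056 0 [308.5 284.8]
0.056 0.0275 [323.5 282.3]
0.078 -0.0275 [293.2 279.9]
0.078 0 [308.6 277.3]
0.078 0.0275 [323.8 274.7]
292 269 [ 0.4251 -0.2703  0.1231] [138 140 142]
292 272 [ 0.4247 -0.2716  0.1168] [138 139 141]
292 275 [ 0.4246 -0.2713  0.1083] [138 139 140]
330 263 [ 0.4904 -0.2705  0.1227] [115 117 119]
330 267 [ 0.4908 -0.2705  0.1118] [ 98 101 102]
330 270 [ 0.4911 -0.2705  0.1035] [ 96 110 121]
471 258 [ 0.4116 -0.2578  0.1995]
471 262 [ 0.4047 -0.2572  0.2009]
```

Run:
```python
from h import *
print(r.get_state()["eef_pos"],r.get_state()["t"])
b=r.snapshot("side");P=cloud(b)
for n,x0 in(("L",.42),("R",.49)):
    m=(abs(P[...,0]-x0)<.03)&(abs(P[...,1]+.26)<.03)&(P[...,2]>.052)&(b["depth"]>0)
    v,u=np.nonzero(m);i=np.argsort(P[m][:,2])[:12]
    print(n,len(v));[print(u[j],v[j],P[v[j],u[j]].round(4),b["img"][v[j],u[j]]) for j in i]
im=b["img"][240:300,270:350].copy();im=cv2.resize(im,None,fx=8,fy=8,interpolation=cv2.INTER_NEAREST)
for dx in(-.0275,0,.0275):
    p=(proj(b,[.456+dx,-.259,.056])-[270,240])*8;cv2.circle(im,tuple(p.astype(int)),5,(255,0,0),-1)
save("h3",im,1)
```

```text
[ 0.45649998 -0.25888865  0.07853211] 3.05
L 4837
290 275 [ 0.4227 -0.2619  0.0969] [ 67 106 144]
292 277 [ 0.425  -0.2685  0.0991] [125 128 141]
293 277 [ 0.4265 -0.2698  0.1004] [110 128 151]
294 277 [ 0.4281 -0.2706  0.101 ] [ 73 117 163]
291 277 [ 0.423  -0.27    0.1016] [122 137 164]
293 276 [ 0.4266 -0.2694  0.1026] [134 133 131]
292 276 [ 0.4249 -0.2691  0.1027] [138 137 135]
288 275 [ 0.4186 -0.266   0.1032] [ 41 104 155]
291 276 [ 0.4232 -0.2694  0.1036] [128 132 141]
290 274 [ 0.4222 -0.2654  0.1043] [60 64 72]
294 276 [ 0.428  -0.2712  0.1046] [ 77  88 105]
292 275 [ 0.425  -0.2687  0.1049] [139 139 140]
R 2160
325 268 [ 0.4853 -0.2587  0.096 ] [ 30  83 127]
326 271 [ 0.4852 -0.2665  0.0974] [26 43 64]
324 265 [ 0.4848 -0.253   0.0975] [ 40  84 121]
328 271 [ 0.4878 -0.2698  0.1009] [114 116 118]
329 271 [ 0.4894 -0.2705  0.1012] [100 110 119]
329 270 [ 0.4899 -0.2684  0.1013] [116 118 119]
327 271 [ 0.486  -0.2699  0.1014] [57 59 63]
324 264 [ 0.4844 -0.254   0.1016] [28 52 74]
325 267 [ 0.4846 -0.261   0.1017] [ 26  70 109]
326 270 [ 0.4847 -0.2678  0.1018] [25 39 55]
325 266 [ 0.485 -0.259  0.102] [26 46 67]
332 267 [ 0.496  -0.2652  0.104 ] [30 38 49]
```

View pics/h3.png

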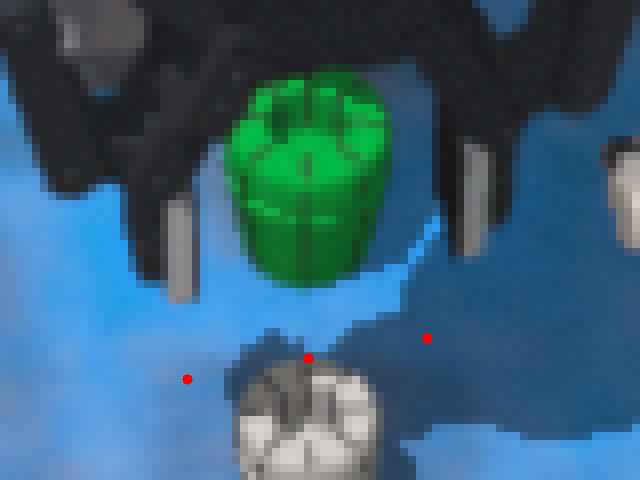

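The side view shows the fingertips (crop (180,300), (470,255)) at z≈0.10. The reported TCP with its stated overhang (red dots) would put them at 0.056. I'll trust the images, go down stepwise and measure again.

Emit:
carry_out(commands=[[[0, 0, -3], [0, 0, 0], -0.3], [[0, 0, -5], [0, 0, 0], -0.3], [[0, 0, -5], [0, 0, 0], -0.3], [[0, 0, -5], [0, 0, 0], -0.3]])

```text
t: 3.5
eef_pos: [0.456, -0.2585, 0.028]
eef_rot: [-1.21, 1.208, -1.208]
contact_force: [-0.0, -0.2, -0.0]
width: 0.648
```

```bash
cat >> h.py <<'E'
def tips(b,x,y,zlo,dx=.03):
    "side-view low ends of the two pads, near (x,y)"
    P=cloud(b);g=b["img"].astype(int);grey=(np.ptp(g,axis=2)<14)&(g[...,0]>85)
    for n,x0 in(("L",x-dx),("R",x+dx)):
        m=(abs(P[...,0]-x0)<.014)&(abs(P[...,1]-y)<.025)&(P[...,2]>zlo)&(b["depth"]>0)&grey
        if m.sum()>3:
            Q=P[m];print(n,m.sum(),"zmin",np.sort(Q[:,2])[:3].round(4),"med",np.median(Q,0).round(4),"x",Q[:,0].min().round(4),Q[:,0].max().round(4))
E
python3 - <<'E'
from h import *
b=r.snapshot("side");tips(b,.456,-.264,.02)
im=b["img"][235:315,260:360]
save("h4",im,7)
E
```

```text
L 80 zmin [0.025  0.0303 0.0307] med [ 0.4243 -0.2697  0.0842] x 0.4124 0.44
R 32 zmin [0.0509 0.0516 0.0559] med [ 0.4884 -0.2696  0.0719] x 0.4722 0.4907
```

View pics/h4.png

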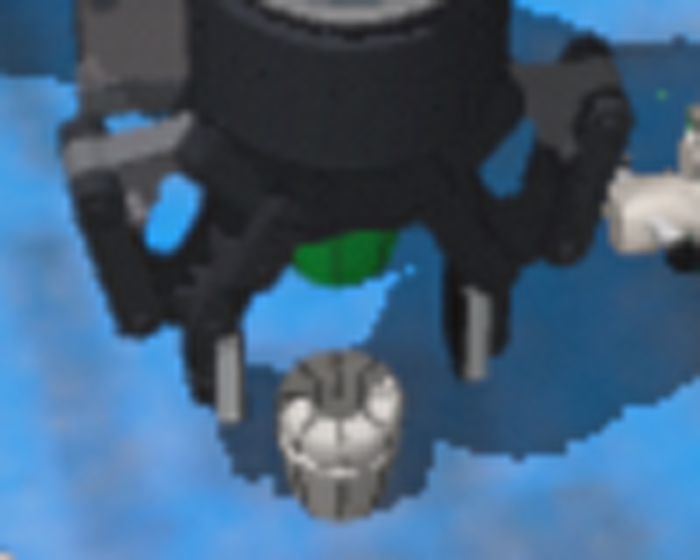

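The tips are at z≈0.050 (crop (230,420), (472,378)) with the collet between them (340,430). So the real tips are 22 mm above the reported TCP at this opening. Descend and grip.

Emit:
carry_out(commands=[[[0, 0, -2.2], [0, 0, 0], -0.3], [[0, 0, -2.2], [0, 0, 0], -0.3], [[0, 0, -2.2], [0, 0, 0], 1], [[0, 0, -2.2], [0, 0, 0], 1], [[0, 0, -2.2], [0, 0, 0], 1], [[0, 0, -2.2], [0, 0, 0], 1], [[0, 0, -2.2], [0, 0, 0], 1]], force=40)

```text
t: 4.25
eef_pos: [0.4564, -0.2589, 0.0067]
eef_rot: [-1.209, 1.207, -1.21]
contact_force: [-1.8, 0.4, 7.2]
width: 0.37
```

Run:
```python
from h import *
b=r.snapshot("side");tips(b,.456,-.264,.012,.02)
save("h5",b["img"][235:315,260:360],7)
t=r.snapshot("top");print(colfit(t,(.4553,-.2583),.04,.033))
```

```text
L 140 zmin [0.0139 0.014  0.0142] med [ 0.4435 -0.2706  0.041 ] x 0.4233 0.45
R 102 zmin [0.0202 0.0209 0.0211] med [ 0.468  -0.2697  0.0402] x 0.4621 0.4789
(array([ 0.45656763, -0.25187714]), 57.265907287597656, array([ 0.45685312, -0.24761245]), 56, np.float64(0.039067443714569716))
```

View pics/h5.png

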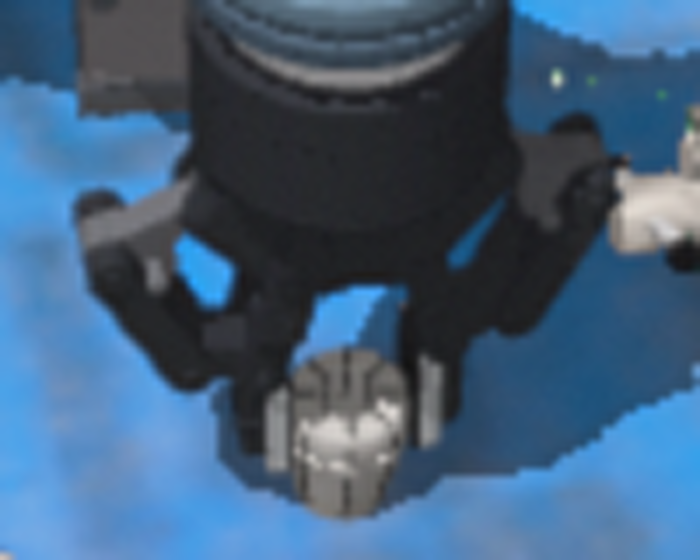

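```bash
cat >> h.py <<'E'
def bottom(b,us,vs,y=None):
    "lowest z per column of pad grey in a pixel box, and its x,y"
    P=cloud(b)
    for u in us:
        print(u,[(v,*P[v,u].round(4).tolist(),int(b["img"][v,u].max()),int(np.ptp(b["img"][v,u].astype(int)))) for v in vs])
E
python3 - <<'E'
from h import *
b=r.snapshot("side")
bottom(b,(299,300),range(297,304));bottom(b,(321,322),range(294,300))
E
```

```text
299 [(297, 0.4364, -0.2693, 0.039, 141, 4), (298, 0.4362, -0.2706, 0.0378, 140, 3), (299, 0.4362, -0.2703, 0.0343, 138, 4), (300, 0.4363, -0.2697, 0.0304, 141, 3), (301, 0.4361, -0.2705, 0.0285, 140, 3), (302, 0.4394, -0.2523, -0.0013, 110, 20), (303, 0.4388, -0.2556, 0.0003, 96, 41)]
300 [(297, 0.4381, -0.2702, 0.0398, 138, 5), (298, 0.4381, -0.2704, 0.0369, 138, 4), (299, 0.4378, -0.2715, 0.0356, 138, 4), (300, 0.438, -0.2702, 0.0306, 138, 3), (301, 0.4381, -0.2697, 0.0267, 142, 2), (302, 0.4412, -0.2531, -0.0007, 107, 22), (303, 0.4407, -0.2556, -0.0002, 95, 41)]
321 [(294, 0.4769, -0.2697, 0.037, 125, 4), (295, 0.4768, -0.2704, 0.0349, 139, 5), (296, 0.4767, -0.2708, 0.0324, 141, 3), (297, 0.4771, -0.2696, 0.0275, 139, 5), (298, 0.4771, -0.2699, 0.0249, 113, 19), (299, 0.4815, -0.2532, -0.0028, 97, 46)]
322 [(294, 0.4785, -0.2709, 0.0381, 102, 4), (295, 0.4783, -0.2717, 0.0363, 116, 12), (296, 0.4788, -0.2701, 0.0309, 120, 15), (297, 0.4785, -0.2713, 0.0296, 121, 22), (298, 0.4832, -0.2542, 0.0013, 103, 34), (299, 0.483, -0.2549, -0.0008, 95, 49)]
```

Tips at ≈25 mm on the 40 mm collet is as planned: the tip offset is +19 mm from the TCP when gripping l. Closing shifted the collet about +2 mm in x. Lift and carry it above seat_l.

Emit:
carry_out(commands=[[[0, 0, 3], [0, 0, 0], 1], [[0, 0, 7], [0, 0, 0], 1], [[0, 4, 7], [0, 0, 0], 1], [[-0.1, 8, 7], [0, 0, 0], 1], [[-0.1, 12, 7], [0, 0, 0], 1], [[-0.1, 16, 7], [0, 0, 0], 1], [[-0.1, 20, 7], [0, 0, 0], 1], [[-0.1, 24.1, 7], [0, 0, 0], 1], [[-0.1, 24.1, 5.5], [0, 0, 0], 1], [[-0.1, 24.1, 5.5], [0, 0, 0], 1]])

```text
t: 5.4
eef_pos: [0.4539, -0.0163, 0.0599]
eef_rot: [-1.212, 1.208, -1.205]
contact_force: [-0.3, -1.1, -1.7]
width: 0.363
```

Emit:
carry_out(commands=[[[0, 0, 0], [0, 0, 0], 1], [[0, 0, 0], [0, 0, 0], 1], [[0, 0, 0], [0, 0, 0], 1]])

```text
t: 5.7
eef_pos: [0.4551, -0.0185, 0.0609]
eef_rot: [-1.209, 1.209, -1.21]
contact_force: [-0.3, 0.1, -1.4]
width: 0.365
```

Run:
```python
from h import *
b=r.snapshot("side");P=cloud(b)
X=[.4563-.001,-.0174-.0016,.038]  # seat_l bore rim in side frame
p=proj(b,X);print(p)
c=int(p[0]),int(p[1])
im=b["img"][c[1]-45:c[1]+25,c[0]-45:c[0]+45];im=cv2.resize(im,None,fx=8,fy=8,interpolation=cv2.INTER_CUBIC)
th=np.linspace(0,6.3,40)
for h,R,col in((.038,.0175,(255,0,0)),(.062,.0125,(0,255,0)),(.102,.0165,(255,255,0))):
    q=np.array([(proj(b,[X[0]+R*np.cos(a),X[1]+R*np.sin(a),h])-[c[0]-45,c[1]-45])*8 for a in th]).astype(np.int32)
    cv2.polylines(im,[q],True,col,1)
save("p1",im,1)
```

```text
[285.33008408 201.25701141]
```

View pics/p1.png

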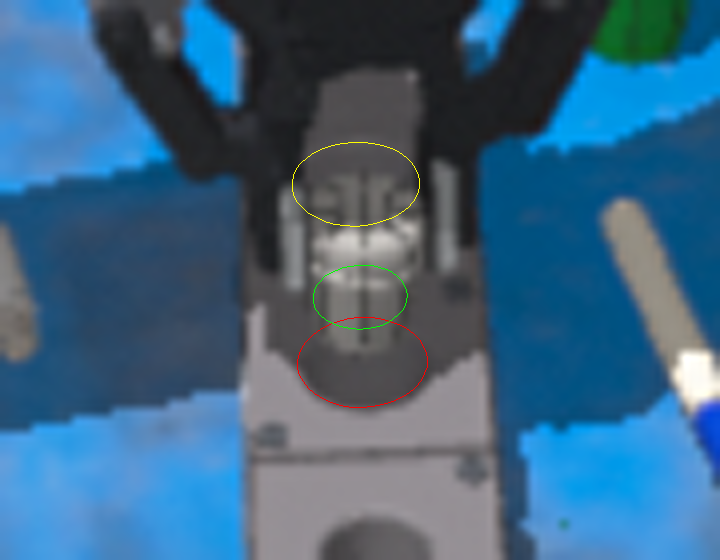

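Run:
```python
from h import *
b=r.snapshot("side");P=cloud(b);g=b["img"].astype(int)
for v in range(180,190):
    print(v,[(u,int(g[v,u].max()),P[v,u,0].round(4).item(),P[v,u,1].round(4).item()) for u in (275,276,277,278,279,293,294,295,296,297)])
# rack edges in side frame: block m region and xl region
q=P[(abs(P[...,2]-.038)<.003)&(abs(P[...,0]-.46)<.06)&(abs(P[...,1]-.017)<.165)&(b["depth"]>0)]
a=np.array([.1374,.9905]);n=np.array([.9905,-.1374])
A=(q[:,:2]-[.4611,.0173])@a;N=(q[:,:2]-[.4611,.0173])@n
for lo in(-.13,-.09,.03,.06,.09,.12):
    k=(A>lo)&(A<lo+.02);print(lo,k.sum(),N[k].min().round(4),N[k].max().round(4),np.percentile(N[k],[1,99]).round(4))
print(A.max())
```

```text
180 [(275, 107, 0.4343, -0.0289), (276, 112, 0.436, -0.032), (277, 87, 0.4382, -0.0301), (278, 62, 0.453, 0.0681), (279, 94, 0.4447, -0.0123), (293, 34, 0.471, -0.0314), (294, 88, 0.4737, -0.0278), (295, 113, 0.4753, -0.0307), (296, 97, 0.4778, -0.0283), (297, 49, 0.4803, -0.026)]
181 [(275, 111, 0.4342, -0.0285), (276, 116, 0.4361, -0.0303), (277, 95, 0.4383, -0.0288), (278, 71, 0.4422, -0.0147), (279, 97, 0.4441, -0.0158), (293, 38, 0.4718, -0.0264), (294, 75, 0.4732, -0.0308), (295, 111, 0.4753, -0.0306), (296, 97, 0.4773, -0.0311), (297, 50, 0.4807, -0.024)]
182 [(275, 112, 0.4341, -0.0289), (276, 116, 0.4361, -0.0295), (277, 96, 0.4382, -0.0287), (278, 61, 0.4399, -0.0315), (279, 73, 0.4434, -0.0208), (293, 37, 0.4713, -0.029), (294, 70, 0.473, -0.0313), (295, 111, 0.4756, -0.0287), (296, 97, 0.4773, -0.0306), (297, 52, 0.4804, -0.0254)]
183 [(275, 112, 0.4338, -0.0304), (276, 116, 0.4356, -0.0323), (277, 97, 0.4378, -0.0312), (278, 69, 0.4399, -0.0305), (279, 95, 0.4435, -0.0187), (293, 51, 0.4715, -0.0274), (294, 71, 0.4733, -0.0293), (295, 109, 0.4756, -0.0284), (296, 98, 0.4
[... 1495 characters left out ...]
0.4336, -0.026), (276, 130, 0.4353, -0.0292), (277, 132, 0.4378, -0.0258), (278, 79, 0.4393, -0.0304), (279, 151, 0.4416, -0.0291), (293, 59, 0.4717, -0.025), (294, 77, 0.4732, -0.0284), (295, 114, 0.4748, -0.0316), (296, 104, 0.4775, -0.0283), (297, 83, 0.4876, 0.0157)]
-0.13 180 -0.0327 0.0308 [-0.0327  0.0304]
-0.09 178 -0.0323 0.0309 [-0.0323  0.0306]
0.03 4 -0.0145 0.0152 [-0.0144  0.0152]
0.06 70 -0.0141 0.0186 [-0.0125  0.0184]
0.09 3 -0.032 0.0314 [-0.032   0.0301]Traceback (most recent call last):
  File "<stdin>", line 10, in <module>
    return umr_minimum(a, axis, None, out, keepdims, initial, where)
ValueError: zero-size array to reduction operation minimum which has no identity
```

The collet sits about 1 mm too far in +x over its bore. Shift −0.1 cm, lower and feel.

Emit:
carry_out(commands=[[[-0.1, 0, -1], [0, 0, 0], 1], [[-0.1, 0, -2], [0, 0, 0], 1], [[-0.1, 0, -2.8], [0, 0, 0], 1], [[-0.1, 0, -3.4], [0, 0, 0], 1], [[-0.1, 0, -3.7], [0, 0, 0], 1], [[-0.1, 0, -3.7], [0, 0, 0], 1], [[-0.1, 0, -3.7], [0, 0, 0], 1]])

```text
t: 6.5
eef_pos: [0.4534, -0.0174, 0.0238]
eef_rot: [-1.211, 1.209, -1.208]
contact_force: [-4.3, 0.5, 9.0]
width: 0.37
```

Contact comes from the +x wall (−4 N). Release here, 3–4 mm above home, and back away to look.

Emit:
carry_out(commands=[[[-0.1, 0, 0], [0, 0, 0], 1], [[-0.1, 0, 0], [0, 0, 0], 0.1], [[-0.1, 0, 0], [0, 0, 0], 0.0], [[-0.1, 0, 1], [0, 0, 0], 0.0], [[-0.1, 0, 4], [0, 0, 0], 0.0], [[-0.1, 0, 8], [0, 0, 0], -0.1], [[-0.1, -4, 10], [0, 0, 0], -0.1], [[-0.1, -8, 10], [0, 0, 0], -0.1], [[-0.1, -12, 10], [0, 0, 0], -0.1], [[-0.1, -12, 10], [0, 0, 0], -0.1]])

```text
t: 7.5
eef_pos: [0.4523, -0.1438, 0.1242]
eef_rot: [-1.207, 1.213, -1.217]
contact_force: [0.1, -0.1, 0.9]
width: 0.552
```

```bash
cat >> h.py <<'E'
SEAT=dict(s=(.4755,.1213),xl=(.4659,.0520),l=(.4563,-.0174),m=(.4466,-.0867));Z0=dict(s=.020,m=.018,l=.014,xl=.010)
def seated(k):
    for n in("top","side"):
        s=r.snapshot(n);P=cloud(s);h=Z0[k]+H[k]
        m=(np.hypot(*(P[...,:2]-SEAT[k]).transpose(2,0,1))<D[k]/2+.008)&(s["depth"]>0)&(P[...,2]>.043)
        Q=P[m];A=np.c_[Q[:,:2]-SEAT[k],np.ones(len(Q))]
        top=Q[:,2]>np.percentile(Q[:,2],50)-.004;c=np.linalg.lstsq(A[top],Q[top,2],rcond=None)[0]
        print(k,n,len(Q),"top z pct",np.percentile(Q[:,2],[20,50,80,95]).round(4),"want",h,"tilt",c[:2].round(3), "fit",[np.round(x,4) for x in colfit(s,SEAT[k],h,D[k])])
E
python3 - <<'E'
from h import *
seated("l");print(r.get_state()["eef_pos"])
E
```

```text
l top 168 top z pct [0.0513 0.0534 0.0556 0.0571] want 0.054 tilt [-0.067 -0.004] fit [array([ 0.4549, -0.0175]), np.float64(32.9326), array([ 0.4546, -0.0178]), np.int64(161), np.float64(0.0534)]
l side 128 top z pct [0.0486 0.0531 0.0553 0.0565] want 0.054 tilt [-0.011  0.013] fit [array([ 0.4534, -0.022 ]), np.float64(38.0146), array([ 0.4576, -0.0227]), np.int64(104), np.float64(0.054)]
[ 0.45262242 -0.13820409  0.12390593]
```

Collet_l is in its seat: top at 0.0534 against 0.054 wanted, centre (0.4549,−0.0175). This also calibrates the TCP against the top view, at about +1.7 mm in x and +0.6 mm in y. Next is xl.

Emit:
carry_out(commands=[[[4, 3, 0], [0, 0, 0], -0.41], [[8, 6, 0], [0, 0, 0], -0.41], [[12.9, 9.6, 0], [0, 0, 0], -0.41], [[12.9, 9.6, 0], [0, 0, 0], -0.41], [[12.9, 9.6, -4], [0, 0, 0], -0.41], [[12.9, 9.6, -8], [0, 0, 0], -0.41], [[12.9, 9.6, -10], [0, 0, 0], -0.41], [[12.9, 9.6, -11.5], [0, 0, 0], -0.41], [[12.9, 9.6, -11.5], [0, 0, 0], -0.41], [[12.9, 9.6, -11.5], [0, 0, 0], -0.41]])

```text
t: 8.6
eef_pos: [0.5823, -0.0409, 0.0093]
eef_rot: [-1.209, 1.207, -1.208]
contact_force: [-0.0, -0.2, -1.2]
width: 0.706
```

Run:
```python
from h import *
b=r.snapshot("side")
u,v=proj(b,[.583,-.041,.03]).astype(int)
save("g2",b["img"][v-45:v+35,u-50:u+50],7)
```

```text
(no output)
```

View pics/g2.png

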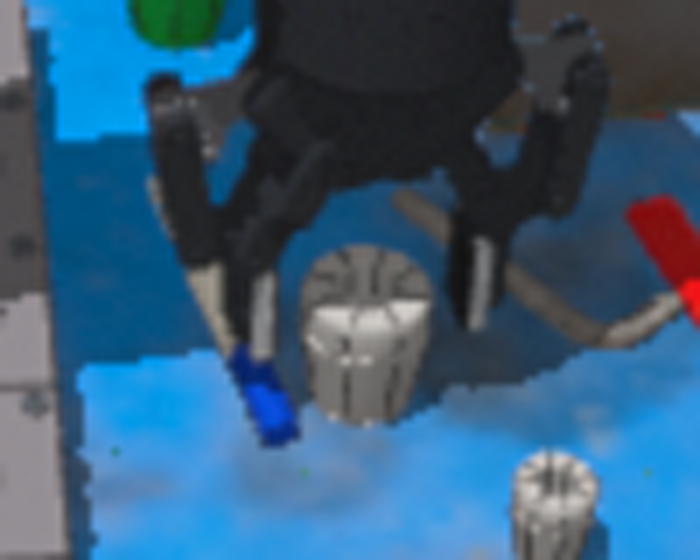

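Emit:
carry_out(commands=[[[0, 0, 0], [0, 0, 0], 1], [[0, 0, 0], [0, 0, 0], 1], [[0, 0, 0], [0, 0, 0], 1], [[0, 0, 0], [0, 0, 0], 1], [[0, 0, 4], [0, 0, 0], 1], [[0, 0, 8], [0, 0, 0], 1], [[-4, 3, 8], [0, 0, 0], 1], [[-8, 6, 8], [0, 0, 0], 1], [[-11.8, 9.3, 8], [0, 0, 0], 1], [[-11.8, 9.3, 8], [0, 0, 0], 1]], force=50)

```text
t: 9.65
eef_pos: [0.4575, 0.0556, 0.0885]
eef_rot: [-1.217, 1.207, -1.2]
contact_force: [1.7, -0.5, -2.5]
width: 0.459
```

Emit:
carry_out(commands=[[[0, 0, -2], [0, 0, 0], 1], [[0, 0, -4], [0, 0, 0], 1], [[0, 0, -5], [0, 0, 0], 1], [[0, 0, -5.8], [0, 0, 0], 1], [[0, 0, -6.2], [0, 0, 0], 1], [[0, 0, -6.2], [0, 0, 0], 1]])

```text
t: 10.25
eef_pos: [0.4638, 0.0515, 0.0264]
eef_rot: [-1.21, 1.209, -1.208]
contact_force: [0.2, -0.3, -2.9]
width: 0.457
```

Emit:
carry_out(commands=[[[0, 0, -0.3], [0, 0, 0], 1], [[0, 0, -0.5], [0, 0, 0], 1], [[0, 0, -0.5], [0, 0, 0], 1]])

```text
t: 10.55
eef_pos: [0.4645, 0.0515, 0.0229]
eef_rot: [-1.209, 1.207, -1.21]
contact_force: [-3.8, -1.5, 15.5]
width: 0.46
```

Emit:
carry_out(commands=[[[-0.1, 0, 0], [0, 0, 0], 1], [[-0.1, 0, 0], [0, 0, 0], -0.2], [[-0.1, 0, 0], [0, 0, 0], -0.2], [[-0.1, 0, 1], [0, 0, 0], -0.2], [[-0.1, 0, 5], [0, 0, 0], -0.2], [[-0.1, 0, 9], [0, 0, 0], -0.2], [[4, -4, 10], [0, 0, 0], -0.1], [[8, -8, 10], [0, 0, 0], -0.06], [[12, -12, 10], [0, 0, 0], -0.06], [[15.7, -17.2, 10], [0, 0, 0], -0.06]])

```text
t: 11.55
eef_pos: [0.6013, -0.0939, 0.1227]
eef_rot: [-1.208, 1.207, -1.208]
contact_force: [0.7, -0.0, 0.4]
width: 0.532
```

Emit:
carry_out(commands=[[[0, 0, 0], [0, 0, 0], -0.06], [[0, 0, 0], [0, 0, 0], -0.06]])

```text
t: 11.75
eef_pos: [0.5995, -0.0942, 0.1216]
eef_rot: [-1.208, 1.211, -1.21]
contact_force: [-0.5, 1.5, 0.2]
width: 0.529
```

Run:
```python
from h import *
seated("l");seated("xl");print(r.get_state()["eef_pos"])
```

```text
l top 170 top z pct [0.0514 0.0533 0.0553 0.0572] want 0.054 tilt [-0.041  0.007] fit [array([ 0.4549, -0.0175]), np.float64(32.9326), array([ 0.4549, -0.0177]), np.int64(162), np.float64(0.0535)]
l side 175 top z pct [0.0484 0.0533 0.0555 0.0566] want 0.054 tilt [-0.04   0.021] fit [array([ 0.453 , -0.0218]), np.float64(37.6759), array([ 0.4539, -0.0219]), np.int64(141), np.float64(0.0539)]
xl top 252 top z pct [0.0535 0.0551 0.0568 0.0583] want 0.056 tilt [0.    0.011] fit [array([0.4652, 0.0513]), np.float64(39.8968), array([0.4651, 0.0511]), np.int64(241), np.float64(0.0552)]
xl side 229 top z pct [0.0488 0.0545 0.0567 0.0578] want 0.056 tilt [-0.036  0.028] fit [array([0.4643, 0.0467]), np.float64(47.7498), array([0.4649, 0.0465]), np.int64(175), np.float64(0.0554)]
[ 0.5988442  -0.09139566  0.12172072]
```

Both are home. Next is m; the last carry was cut short by the 50 mm/row limit, so I work from the measured pose.

Emit:
carry_out(commands=[[[2, -2.75, 0], [0, 0, 0], -0.06], [[2, -2.75, -3], [0, 0, 0], -0.06], [[2, -2.75, -6], [0, 0, 0], -0.06], [[2, -2.75, -6], [0, 0, 0], -0.06], [[2, -2.75, -6], [0, 0, 0], -0.06]])

```text
t: 12.45
eef_pos: [0.6192, -0.1194, 0.0619]
eef_rot: [-1.211, 1.208, -1.207]
contact_force: [0.2, 0.0, 0.2]
width: 0.534
```

Emit:
carry_out(commands=[[[0, 0, 0], [0, 0, 0], -0.06]])

```text
t: 12.55
eef_pos: [0.6206, -0.1199, 0.0633]
eef_rot: [-1.208, 1.206, -1.209]
contact_force: [-0.1, -0.0, 0.2]
width: 0.53
```

Emit:
carry_out(commands=[[[0, 0, 0], [0, 0, 0], -0.06]])

```text
t: 12.65
eef_pos: [0.6207, -0.1204, 0.0633]
eef_rot: [-1.208, 1.206, -1.21]
contact_force: [-1.2, 0.5, 0.4]
width: 0.529
```

Emit:
carry_out(commands=[[[0, 0, 0], [0, 0, 0], -0.06]])

```text
t: 12.75
eef_pos: [0.6203, -0.1205, 0.0627]
eef_rot: [-1.209, 1.207, -1.21]
contact_force: [-0.0, -0.6, -0.4]
width: 0.533
```

Emit:
carry_out(commands=[[[-0.1, 0, -3], [0, 0, 0], -0.06], [[-0.1, 0, -5], [0, 0, 0], -0.06], [[-0.1, 0, -6], [0, 0, 0], -0.06], [[-0.1, 0, -6], [0, 0, 0], -0.06], [[-0.1, 0, -6], [0, 0, 0], 1], [[-0.1, 0, -6], [0, 0, 0], 1], [[-0.1, 0, -6], [0, 0, 0], 1], [[-0.1, 0, -6], [0, 0, 0], 1]], force=40)

```text
t: 13.55
eef_pos: [0.6196, -0.1206, 0.0027]
eef_rot: [-1.208, 1.207, -1.21]
contact_force: [-0.3, -0.7, 5.0]
width: 0.283
```

Run:
```python
from h import *
b=r.snapshot("side")
u,v=proj(b,[.62,-.121,.03]).astype(int)
save("g3",b["img"][v-45:v+35,u-50:u+50],7)
```

```text
(no output)
```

View pics/g3.png

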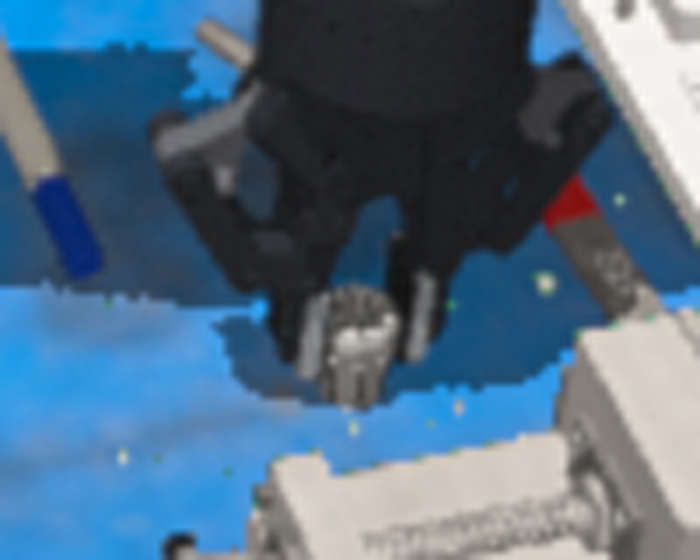

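Gripped. Carry it to seat_m.

Emit:
carry_out(commands=[[[0, 0, 4], [0, 0, 0], 1], [[0, 0, 8], [0, 0, 0], 1], [[-4.5, 0.8, 8], [0, 0, 0], 1], [[-9, 1.6, 8], [0, 0, 0], 1], [[-13.5, 2.5, 8], [0, 0, 0], 1], [[-17.5, 3.3, 8], [0, 0, 0], 1], [[-17.5, 3.3, 6], [0, 0, 0], 1], [[-17.5, 3.3, 4.5], [0, 0, 0], 1], [[-17.5, 3.3, 3.5], [0, 0, 0], 1], [[-17.5, 3.3, 3.5], [0, 0, 0], 1]])

```text
t: 14.6
eef_pos: [0.4427, -0.0874, 0.0355]
eef_rot: [-1.211, 1.21, -1.207]
contact_force: [-0.3, -0.3, -0.9]
width: 0.279
```

Emit:
carry_out(commands=[[[0, 0, 0], [0, 0, 0], 1], [[0, 0, -0.6], [0, 0, 0], 1], [[0, 0, -1.1], [0, 0, 0], 1], [[0, 0, -1.2], [0, 0, 0], 1], [[0, 0, -1.2], [0, 0, 0], 1]])

```text
t: 15.1
eef_pos: [0.4435, -0.0875, 0.0244]
eef_rot: [-1.21, 1.208, -1.208]
contact_force: [0.3, -0.2, 0.4]
width: 0.284
```

Emit:
carry_out(commands=[[[0, 0, -0.2], [0, 0, 0], 1], [[0, 0, -0.2], [0, 0, 0], 0.2], [[0, 0, -0.2], [0, 0, 0], 0.2], [[0, 0, 1], [0, 0, 0], 0.2], [[0, 0, 5], [0, 0, 0], 0.15], [[0, 0, 10], [0, 0, 0], 0.06], [[0, 4.5, 10], [0, 0, 0], 0.06], [[0.5, 9, 10], [0, 0, 0], 0.06], [[1, 13.5, 10], [0, 0, 0], 0.06], [[1.5, 18, 10], [0, 0, 0], 0.06]])

```text
t: 16.1
eef_pos: [0.4586, 0.0939, 0.1253]
eef_rot: [-1.209, 1.208, -1.21]
contact_force: [0.1, -0.2, -0.1]
width: 0.471
```

Emit:
carry_out(commands=[[[0.2, 4.5, 0], [0, 0, 0], 0.06], [[0.4, 9, 0], [0, 0, 0], 0.06], [[0.7, 13.5, 0], [0, 0, 0], 0.06], [[0.9, 17.7, 0], [0, 0, 0], 0.06], [[0.9, 17.7, -3], [0, 0, 0], 0.06], [[0.9, 17.7, -6], [0, 0, 0], 0.06], [[0.9, 17.7, -6], [0, 0, 0], 0.06], [[0.9, 17.7, -6], [0, 0, 0], 0.06], [[0.9, 17.7, -6], [0, 0, 0], 0.06]])

```text
t: 17.0
eef_pos: [0.4685, 0.2698, 0.0661]
eef_rot: [-1.207, 1.208, -1.209]
contact_force: [-0.2, -0.9, -0.1]
width: 0.473
```

Emit:
carry_out(commands=[[[0, 0, 0], [0, 0, 0], 0.06]])

```text
t: 17.1
eef_pos: [0.4686, 0.2698, 0.0661]
eef_rot: [-1.207, 1.208, -1.209]
contact_force: [0.7, -0.1, 0.4]
width: 0.467
```

Emit:
carry_out(commands=[[[0, 0, 0], [0, 0, 0], 0.06]])

```text
t: 17.2
eef_pos: [0.4683, 0.2696, 0.0656]
eef_rot: [-1.208, 1.208, -1.209]
contact_force: [-0.6, -0.1, 0.1]
width: 0.471
```

Run:
```python
from h import *
for k in "m l xl".split():seated(k)
print(colfit(r.snapshot("side"),(.469,.266),.0315,.021))
```

```text
m top 111 top z pct [0.0488 0.0503 0.0522 0.0543] want 0.052000000000000005 tilt [-0.016  0.   ] fit [array([ 0.4464, -0.0874]), np.float64(25.7249), array([ 0.4461, -0.0876]), np.int64(107), np.float64(0.0503)]
m side 110 top z pct [0.048  0.0511 0.053  0.0539] want 0.052000000000000005 tilt [0.018 0.001] fit [array([ 0.4443, -0.0921]), np.float64(30.9493), array([ 0.445, -0.092]), np.int64(94), np.float64(0.0516)]
l top 171 top z pct [0.0514 0.0534 0.0551 0.0568] want 0.054 tilt [-0.041  0.009] fit [array([ 0.4549, -0.0175]), np.float64(32.9326), array([ 0.4548, -0.0177]), np.int64(161), np.float64(0.0538)]
l side 172 top z pct [0.0489 0.0538 0.0556 0.0572] want 0.054 tilt [-0.047  0.023] fit [array([ 0.453 , -0.0218]), np.float64(37.6759), array([ 0.4536, -0.0219]), np.int64(143), np.float64(0.0543)]
xl top 256 top z pct [0.053  0.0551 0.0565 0.0582] want 0.056 tilt [0.005 0.019] fit [array([0.4651, 0.0516]), np.float64(40.2865), array([0.4652, 0.0511]), np.int64(243), np.float64(0.0551)]
xl side 232 top z pct [0.0484 0.0547 0.0568 0.0586] want 0.056 tilt [-0.009  0.001] fit [array([0.4676, 0.0458]), np.float64(48.8454), array([0.4648, 0.0466]), np.int64(177), np.float64(0.0558)]
(array([0.46828326, 0.26592682]), 24.83365249633789, array([0.46877819, 0.26584728]), 41, np.float64(0.030578584780485786))
```

M and xl are home. L is tilted about 2.5° and sits about 0.6 mm high, so I'll press it later. Now s.

Emit:
carry_out(commands=[[[0, -0.05, -3], [0, 0, 0], 0.06], [[0, -0.05, -5], [0, 0, 0], 0.06], [[0, -0.05, -6.5], [0, 0, 0], 0.06], [[0, -0.05, -6.5], [0, 0, 0], 0.06], [[0, -0.05, -6.5], [0, 0, 0], 1], [[0, -0.05, -6.5], [0, 0, 0], 1], [[0, -0.05, -6.5], [0, 0, 0], 1], [[0, -0.05, -6.5], [0, 0, 0], 1]], force=30)

```text
t: 18.35
eef_pos: [0.4681, 0.2692, 0.0002]
eef_rot: [-1.208, 1.208, -1.209]
contact_force: [-0.3, 0.8, 1.6]
width: 0.222
```

Run:
```python
from h import *
b=r.snapshot("side")
u,v=proj(b,[.469,.266,.03]).astype(int)
save("g4",b["img"][v-40:v+30,u-40:u+40],8)
```

```text
(no output)
```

View pics/g4.png

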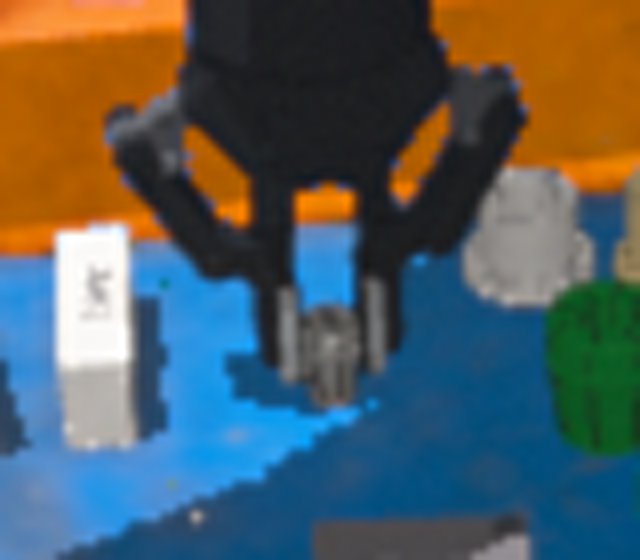

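Emit:
carry_out(commands=[[[0, 0, 4], [0, 0, 0], 1], [[0, 0, 8], [0, 0, 0], 1], [[0.1, -4.5, 8], [0, 0, 0], 1], [[0.3, -9, 8], [0, 0, 0], 1], [[0.5, -12.5, 8], [0, 0, 0], 1], [[0.5, -14.9, 8], [0, 0, 0], 1], [[0.5, -14.9, 6], [0, 0, 0], 1], [[0.5, -14.9, 4.5], [0, 0, 0], 1], [[0.5, -14.9, 3.7], [0, 0, 0], 1], [[0.5, -14.9, 3.7], [0, 0, 0], 1]])

```text
t: 19.4
eef_pos: [0.4717, 0.12, 0.0358]
eef_rot: [-1.211, 1.209, -1.208]
contact_force: [0.0, 1.1, -0.5]
width: 0.225
```

Emit:
carry_out(commands=[[[0, 0, 0], [0, 0, 0], 1], [[0, 0, -0.6], [0, 0, 0], 1], [[0, 0, -1.1], [0, 0, 0], 1], [[0, 0, -1.4], [0, 0, 0], 1], [[0, 0, -1.4], [0, 0, 0], 1]])

```text
t: 19.9
eef_pos: [0.4728, 0.1201, 0.0244]
eef_rot: [-1.21, 1.207, -1.21]
contact_force: [-7.6, -3.0, 31.5]
width: 0.23
```

Wall contact on the +x/+y side. Raise slightly, shift back and lower gently.

Emit:
carry_out(commands=[[[-0.1, -0.05, 0.4], [0, 0, 0], 1], [[-0.15, -0.05, 0.4], [0, 0, 0], 1], [[-0.15, -0.05, 0.2], [0, 0, 0], 1], [[-0.15, -0.05, 0.2], [0, 0, 0], 1]])

```text
t: 20.3
eef_pos: [0.4714, 0.1195, 0.0245]
eef_rot: [-1.209, 1.208, -1.209]
contact_force: [-0.6, -0.5, 7.2]
width: 0.228
```

Run:
```python
from h import *
b=r.snapshot("side")
u,v=proj(b,[.475,.12,.05]).astype(int)
im=cv2.resize(b["img"][v-30:v+30,u-35:u+35],None,fx=9,fy=9,interpolation=cv2.INTER_CUBIC)
save("p4",im,1)
```

```text
(no output)
```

View pics/p4.png

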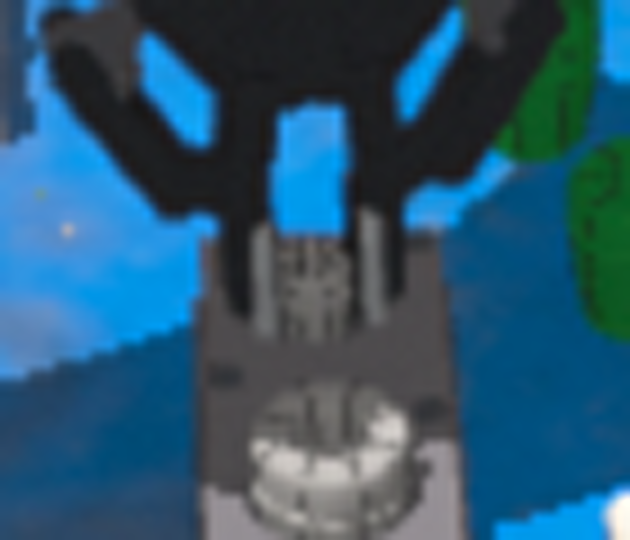

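The small collet sits in its bore between the pads (310,290), with only about 7 N left. Release and retreat.

Emit:
carry_out(commands=[[[0, 0, 0.1], [0, 0, 0], 0.3], [[0, 0, 0.1], [0, 0, 0], 0.3], [[0, 0, 1], [0, 0, 0], 0.3], [[0, 0, 4], [0, 0, 0], 0.3], [[0, 0, 8.5], [0, 0, 0], 1], [[0, -4.5, 9], [0, 0, 0], 1], [[0, -9, 9], [0, 0, 0], 1], [[0, -13.5, 9], [0, 0, 0], 1], [[0, -18, 9], [0, 0, 0], 1], [[0, -22.5, 9], [0, 0, 0], 1]])

```text
t: 21.35
eef_pos: [0.4707, -0.1073, 0.115]
eef_rot: [-1.21, 1.208, -1.209]
contact_force: [0.9, -1.1, 0.2]
width: -0.002
```

Run:
```python
from h import *
for k in "s m l xl".split():seated(k)
t=r.snapshot("top");b=r.snapshot("side")
save("q1",np.vstack([cv2.resize(t["img"][205:265,240:390],(750,300)),cv2.resize(np.rot90(b["img"][145:250,262:310]),(656,300))[:, :].copy() if 0 else cv2.resize(np.rot90(b["img"][145:250,262:310]).copy(),(750,300))]),1)
```

```text
s top 69 top z pct [0.0485 0.0502 0.0514 0.0539] want 0.051500000000000004 tilt [-0.006  0.045] fit [array([0.474 , 0.1207]), np.float64(20.3784), array([0.4739, 0.1207]), np.int64(67), np.float64(0.0502)]Traceback (most recent call last):
  File "<stdin>", line 2, in <module>
  File "h.py", line 42, in seated
    top=Q[:,2]>np.percentile(Q[:,2],50)-.004;c=np.linalg.lstsq(A[top],Q[top,2],rcond=None)[0]
               ~~~~~~~~~~~~~^^^^^^^^^^^
    return _quantile_unchecked(
        a, q, axis, out, overwrite_input, method, keepdims, weights)
    return _ureduce(a,
                    func=_quantile_ureduce_func,
    ...<5 lines>...
                    overwrite_input=overwrite_input,
                    method=method)
    r = func(a, **kwargs)
    result = _quantile(arr,
                       quantiles=q,
    ...<2 lines>...
                       out=out,
                       weights=wgt)
    slices_having_nans = np.isnan(arr[-1, ...])
                                  ~~~^^^^^^^^^
IndexError: index -1 is out of bounds for axis 0 with size 0
```

S reads home. Now press the tilted l with the shut fingers, slightly on its high (−x) side.

Emit:
carry_out(commands=[[[-1, 4.5, 0], [0, 0, 0], 1], [[-2.1, 8.9, 0], [0, 0, 0], 1], [[-2.1, 8.9, -3], [0, 0, 0], 1], [[-2.1, 8.9, -6], [0, 0, 0], 1], [[-2.1, 8.9, -7], [0, 0, 0], 1], [[-2.1, 8.9, -7.3], [0, 0, 0], 1], [[-2.1, 8.9, -7.3], [0, 0, 0], 1]])

```text
t: 22.15
eef_pos: [0.4493, -0.0164, 0.0419]
eef_rot: [-1.211, 1.21, -1.208]
contact_force: [-1.3, -0.6, 1.8]
width: 0.005
```

Emit:
carry_out(commands=[[[0, 0, -0.2], [0, 0, 0], 1], [[0, 0, -0.4], [0, 0, 0], 1], [[0, 0, -0.4], [0, 0, 0], 1]])

```text
t: 22.45
eef_pos: [0.4484, -0.0163, 0.0406]
eef_rot: [-1.214, 1.209, -1.209]
contact_force: [-16.2, 2.9, 47.6]
width: 0.001
```

Emit:
carry_out(commands=[[[0, 0, 1], [0, 0, 0], 1], [[0, 0, 5], [0, 0, 0], 1], [[0, 0, 8], [0, 0, 0], 1], [[0, -4.5, 9], [0, 0, 0], 1], [[0, -9, 10], [0, 0, 0], 1], [[0, -13.5, 10], [0, 0, 0], 1], [[0, -18, 10], [0, 0, 0], 1], [[0, -22.5, 10], [0, 0, 0], 1], [[0, -27, 10], [0, 0, 0], 1]])

```text
t: 23.35
eef_pos: [0.4502, -0.2889, 0.139]
eef_rot: [-1.209, 1.207, -1.211]
contact_force: [1.8, 0.8, -0.2]
width: 0.001
```

Run:
```python
from h import *
for k in "s m l xl".split():seated(k)
t=r.snapshot("top");b=r.snapshot("side")
save("q1",np.vstack([cv2.resize(t["img"][205:265,240:390],(750,300),interpolation=2),cv2.resize(np.rot90(b["img"][140:250,262:310]).copy(),(750,300),interpolation=2)]),1)
```

```text
s top 70 top z pct [0.0489 0.0506 0.0526 0.0536] want 0.051500000000000004 tilt [0.016 0.015] fit [array([0.4741, 0.1203]), np.float64(20.653), array([0.4739, 0.1205]), np.int64(68), np.float64(0.0506)]
s side 19 top z pct [0.0467 0.0499 0.0518 0.0527] want 0.051500000000000004 tilt [-0.118  0.014] fit [array([0.4674, 0.1184]), np.float64(18.968), array([0.4667, 0.117 ]), np.int64(15), np.float64(0.0505)]
m top 111 top z pct [0.0486 0.0502 0.0528 0.0538] want 0.052000000000000005 tilt [0.021 0.018] fit [array([ 0.4463, -0.0874]), np.float64(25.7022), array([ 0.4464, -0.0876]), np.int64(106), np.float64(0.0504)]
m side 1 top z pct [0.048 0.048 0.048 0.048] want 0.052000000000000005 tilt [-0.001 -0.   ] fit [array([ 0.4321, -0.0912]), np.float64(0.0002), array([ 0.4321, -0.0912]), np.int64(1), np.float64(0.048)]
l top 170 top z pct [0.0515 0.0532 0.0548 0.0565] want 0.054 tilt [-0.037 -0.027] fit [array([ 0.4549, -0.0175]), np.float64(32.9326), array([ 0.4545, -0.0176]), np.int64(163), np.float64(0.0533)]
l side 65 top z pct [0.0473 0.0543 0.0561 0.0575] want 0.054 tilt [0.042 0.031] fit [array([ 0.4461, -0.0206]), np.float64(31.5059), array([ 0.4447, -0.0206]), np.int64(50), np.float64(0.055)]
xl top 254 top z pct [0.0531 0.0548 0.0566 0.0582] want 0.056 tilt [0.019 0.027] fit [array([0.4651, 0.0516]), np.float64(40.2865), array([0.4652, 0.0513]), np.int64(239), np.float64(0.055)]
xl side 66 top z pct [0.05   0.0549 0.0572 0.059 ] want 0.056 tilt [0.019 0.008] fit [array([0.4577, 0.0479]), np.float64(41.319), array([0.4522, 0.0486]), np.int64(52), np.float64(0.0558)]
```

View pics/q1.png

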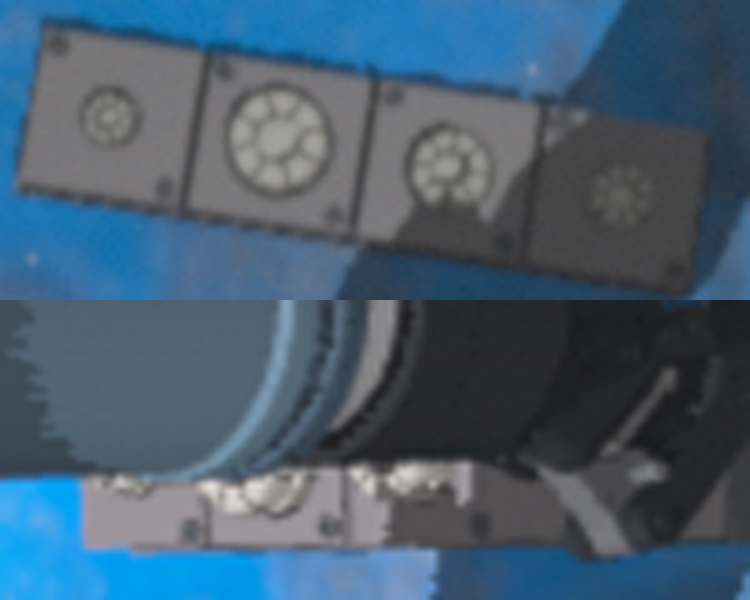

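Top row: all four collets look round and centred in their seats (s (110,117), xl (278,138), l (450,170), m (622,193)). The arm blocks the side view, so I move it aside and average many frames for height and tilt.

Emit:
carry_out(commands=[[[4, 3, 3], [0, 0, 0], 1], [[7, 7, 6], [0, 0, 0], 1], [[7, 11.5, 6], [0, 0, 0], 1], [[7, 16, 6], [0, 0, 0], 1], [[7, 20.5, 6], [0, 0, 0], 1], [[7, 25, 6], [0, 0, 0], 1], [[7, 29.5, 6], [0, 0, 0], 1], [[7, 34, 6], [0, 0, 0], 1], [[7, 38.5, 6], [0, 0, 0], 1], [[7, 43, 6], [0, 0, 0], 1]])

```text
t: 24.85
eef_pos: [0.5194, 0.1458, 0.1977]
eef_rot: [-1.21, 1.207, -1.208]
contact_force: [0.1, 0.3, 0.1]
width: 0.002
```

Emit:
carry_out(commands=[[[0, 4.5, 0], [0, 0, 0], 1], [[0, 9, 0], [0, 0, 0], 1], [[0, 12, 0], [0, 0, 0], 1], [[0, 12, 0], [0, 0, 0], 1], [[0, 12, 0], [0, 0, 0], 1]])

```text
t: 25.35
eef_pos: [0.5192, 0.2643, 0.1973]
eef_rot: [-1.211, 1.207, -1.207]
contact_force: [-0.7, -1.0, -0.1]
width: 0.003
```

```bash
cat >> h.py <<'E'
def avg(n,N=15):
    S=[r.snapshot(n) for _ in range(N)];s=dict(S[-1]);d=np.stack([x["depth"] for x in S]);s["depth"]=np.where((d>0).all(0),d.mean(0),0).astype(np.float32);return s
def report():
    for n in("top","side"):
        s=avg(n);P=cloud(s);ok=s["depth"]>0
        for k in SEAT:
            dd=P[...,:2]-SEAT[k];rr=np.hypot(*dd.transpose(2,0,1))
            top=ok&(rr<D[k]/2+.006)&(abs(P[...,2]-Z0[k]-H[k])<.003)
            blk=ok&(rr>D[k]/2+.005)&(abs(dd[...,0])<.029)&(abs(dd[...,1])<.029)&(abs(P[...,2]-.038)<.004)
            Q=P[top];c=np.linalg.lstsq(np.c_[Q[:,:2]-Q[:,:2].mean(0),np.ones(len(Q))],Q[:,2],rcond=None)[0]
            B=P[blk];e=np.linalg.lstsq(np.c_[B[:,:2]-B[:,:2].mean(0),np.ones(len(B))],B[:,2],rcond=None)[0]
            print(n,k,len(Q),"shows mm",(1000*(np.median(Q[:,2])-np.median(B[:,2]))).round(2),"want",(1000*(Z0[k]+H[k]-.038)),"tilt",c[:2].round(3),"block tilt",e[:2].round(3))
E
python3 -c "
from h import *
report()"
```

```text
top s 57 shows mm 13.27 want 13.500000000000005 tilt [0.018 0.006] block tilt [0.    0.004]
top xl 219 shows mm 17.95 want 18.000000000000004 tilt [0.005 0.003] block tilt [-0.  0.]
top l 146 shows mm 16.3 want 16.0 tilt [-0.047 -0.012] block tilt [0.001 0.   ]
top m 89 shows mm 13.8 want 14.000000000000005 tilt [0.    0.015] block tilt [0.001 0.002]
side s 37 shows mm 12.97 want 13.500000000000005 tilt [-0.031  0.049] block tilt [-0.002  0.001]
side xl 137 shows mm 17.81 want 18.000000000000004 tilt [-0.001  0.025] block tilt [0.001 0.004]
side l 111 shows mm 16.13 want 16.0 tilt [-0.042  0.025] block tilt [0.001 0.004]
side m 76 shows mm 13.75 want 14.000000000000005 tilt [-0.01   0.052] block tilt [ 0.001 -0.001]
```

S, xl and m are home within 0.3 mm. L shows a tilt of −0.045 in both views, so I'll re-grip it, square it and re-seat it.

Emit:
carry_out(commands=[[[-1, -4.5, 0], [0, 0, 0], -0.2], [[-2, -9, 0], [0, 0, 0], -0.2], [[-3, -13.5, 0], [0, 0, 0], -0.2], [[-4, -18, 0], [0, 0, 0], -0.2], [[-5, -22.5, 0], [0, 0, 0], -0.2], [[-6, -27, 0], [0, 0, 0], -0.2], [[-6.5, -28.3, -3], [0, 0, 0], -0.2], [[-6.5, -28.3, -7], [0, 0, 0], -0.2], [[-6.5, -28.3, -11], [0, 0, 0], -0.2], [[-6.5, -28.3, -14], [0, 0, 0], -0.2]])

```text
t: 27.85
eef_pos: [0.4543, -0.0198, 0.0557]
eef_rot: [-1.21, 1.21, -1.208]
contact_force: [0.3, 0.4, -0.0]
width: 0.601
```

Emit:
carry_out(commands=[[[0, 0, 0], [0, 0, 0], -0.2], [[0, 0, -1], [0, 0, 0], -0.2], [[0, 0, -2], [0, 0, 0], -0.2], [[0, 0, -3.2], [0, 0, 0], -0.2], [[0, 0, -3.2], [0, 0, 0], -0.2], [[0, 0, -3.2], [0, 0, 0], -0.2]])

```text
t: 28.45
eef_pos: [0.455, -0.0195, 0.0255]
eef_rot: [-1.21, 1.208, -1.208]
contact_force: [-0.0, -0.8, -0.2]
width: 0.604
```

Emit:
carry_out(commands=[[[-0.1, 0.1, -0.2], [0, 0, 0], -0.2], [[-0.1, 0.1, -0.2], [0, 0, 0], -0.2], [[-0.1, 0.1, -0.2], [0, 0, 0], 1], [[-0.1, 0.1, -0.2], [0, 0, 0], 1], [[-0.1, 0.1, -0.2], [0, 0, 0], 1], [[-0.1, 0.1, -0.2], [0, 0, 0], 1]], force=40)

```text
t: 29.05
eef_pos: [0.4543, -0.0186, 0.0238]
eef_rot: [-1.209, 1.208, -1.209]
contact_force: [-1.7, 0.7, 6.4]
width: 0.372
```

Emit:
carry_out(commands=[[[0, 0, 0.5], [0, 0, 0], 1], [[0, 0, 1], [0, 0, 0], 1], [[0, 0, 1], [0, 0, 0], 1]])

```text
t: 29.35
eef_pos: [0.4544, -0.0186, 0.034]
eef_rot: [-1.209, 1.208, -1.209]
contact_force: [-0.0, 0.6, -1.9]
width: 0.37
```

Emit:
carry_out(commands=[[[0, 0, -0.4], [0, 0, 0], 1], [[0, 0, -0.6], [0, 0, 0], 1], [[0, 0, -0.6], [0, 0, 0], 1]])

```text
t: 29.65
eef_pos: [0.4535, -0.0185, 0.0269]
eef_rot: [-1.211, 1.209, -1.208]
contact_force: [-0.2, -0.1, -1.9]
width: 0.369
```

Emit:
carry_out(commands=[[[0, 0, -0.2], [0, 0, 0], 1], [[0, 0, -0.2], [0, 0, 0], 1]])

```text
t: 29.85
eef_pos: [0.4538, -0.0185, 0.0252]
eef_rot: [-1.21, 1.209, -1.208]
contact_force: [-0.1, 0.0, -1.4]
width: 0.364
```

Emit:
carry_out(commands=[[[0, 0, -0.2], [0, 0, 0], 1], [[0, 0, -0.2], [0, 0, 0], 1]])

```text
t: 30.05
eef_pos: [0.4541, -0.0185, 0.0238]
eef_rot: [-1.21, 1.208, -1.209]
contact_force: [-1.6, -0.4, 6.9]
width: 0.367
```

Emit:
carry_out(commands=[[[0, 0, 0.1], [0, 0, 0], 1], [[0, 0, 0.1], [0, 0, 0], 0], [[0, 0, 0.1], [0, 0, 0], 0], [[0, 0, 1], [0, 0, 0], 0], [[0, 0, 5], [0, 0, 0], 0], [[0, 0, 10], [0, 0, 0], 0], [[2, 4.2, 12], [0, 0, 0], 0], [[4, 8.2, 14], [0, 0, 0], 0], [[6, 12.2, 16], [0, 0, 0], 0], [[6, 16.5, 17], [0, 0, 0], 0]])

```text
t: 31.05
eef_pos: [0.5171, 0.1479, 0.1963]
eef_rot: [-1.204, 1.207, -1.211]
contact_force: [1.0, -1.0, 0.1]
width: 0.5
```

Emit:
carry_out(commands=[[[0, 4.5, 0], [0, 0, 0], 0], [[0, 9, 0], [0, 0, 0], 0], [[0, 11.5, 0], [0, 0, 0], 0], [[0, 11.5, 0], [0, 0, 0], 0]])

```text
t: 31.45
eef_pos: [0.5124, 0.2668, 0.1944]
eef_rot: [-1.21, 1.205, -1.201]
contact_force: [-0.4, 0.5, 0.4]
width: 0.501
```

```bash
python3 -c "
from h import *
report()
t=r.snapshot('top');b=r.snapshot('side')
for k in SEAT: print(k,colfit(t,SEAT[k],H[k]+Z0[k],D[k])[0].round(4))
save('q2',np.vstack([cv2.resize(t['img'][205:265,240:390],(750,300),interpolation=2),cv2.resize(np.rot90(b['img'][140:250,262:310]).copy(),(688,300),interpolation=2)[:, :688] if 0 else cv2.resize(np.rot90(b['img'][140:250,262:310]).copy(),(750,300),interpolation=2)]),1)
"
```

```text
top s 62 shows mm 12.97 want 13.500000000000005 tilt [-0.016 -0.012] block tilt [-0.002 -0.001]
top xl 218 shows mm 17.94 want 18.000000000000004 tilt [0.003 0.009] block tilt [ 0.    -0.001]
top l 147 shows mm 16.23 want 16.0 tilt [-0.039 -0.017] block tilt [0. 0.]
top m 95 shows mm 13.62 want 14.000000000000005 tilt [-0.006  0.015] block tilt [0.001 0.001]
side s 38 shows mm 13.08 want 13.500000000000005 tilt [-0.02   0.045] block tilt [0.002 0.003]
side xl 139 shows mm 17.76 want 18.000000000000004 tilt [0.005 0.028] block tilt [0.003 0.001]
side l 113 shows mm 16.18 want 16.0 tilt [-0.032  0.027] block tilt [0.001 0.002]
side m 77 shows mm 13.69 want 14.000000000000005 tilt [-0.014  0.04 ] block tilt [0.001 0.001]
s [0.474  0.1204]
xl [0.4652 0.0513]
l [ 0.4548 -0.0177]
m [ 0.4463 -0.0872]
```

View pics/q2.png

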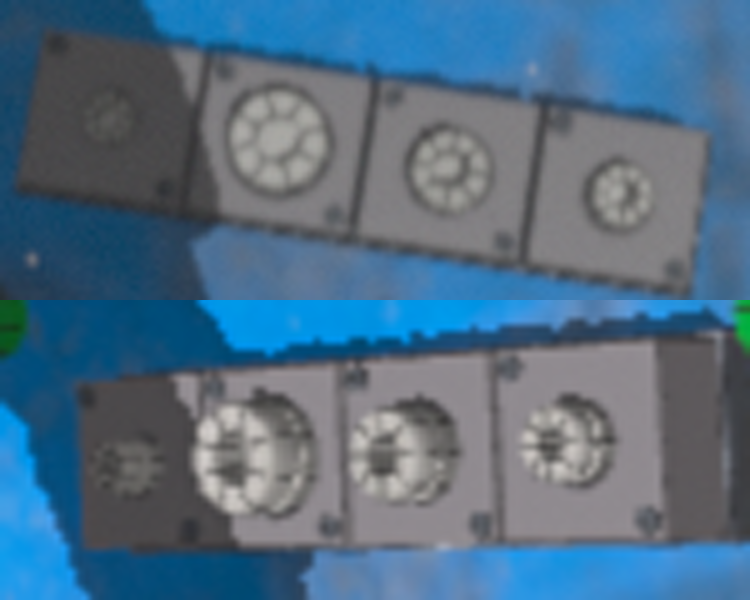

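In the top view l has a crescent gap on its +x/+y side, so it leans on the −x rim. I re-grip it about 1.3 mm further in +x and re-seat it.

Emit:
carry_out(commands=[[[-1, -4.5, 0], [0, 0, 0], -0.2], [[-2, -9, 0], [0, 0, 0], -0.2], [[-3, -13.5, 0], [0, 0, 0], -0.2], [[-4, -18, 0], [0, 0, 0], -0.2], [[-5, -22.5, 0], [0, 0, 0], -0.2], [[-5.5, -27, 0], [0, 0, 0], -0.2], [[-5.7, -28.5, -3], [0, 0, 0], -0.2], [[-5.7, -28.5, -7], [0, 0, 0], -0.2], [[-5.7, -28.5, -11], [0, 0, 0], -0.2], [[-5.7, -28.5, -14], [0, 0, 0], -0.2]])

```text
t: 34.05
eef_pos: [0.4563, -0.0238, 0.0517]
eef_rot: [-1.21, 1.21, -1.208]
contact_force: [0.5, -0.5, -0.1]
width: 0.601
```

Emit:
carry_out(commands=[[[0, 0, 0], [0, 0, 0], -0.2], [[0, 0, 0], [0, 0, 0], -0.2], [[0, 0, 0], [0, 0, 0], -0.2]])

```text
t: 34.35
eef_pos: [0.4585, -0.0234, 0.0551]
eef_rot: [-1.208, 1.206, -1.21]
contact_force: [-0.3, -0.3, -0.4]
width: 0.602
```

Emit:
carry_out(commands=[[[-0.3, 0.5, 0], [0, 0, 0], -0.2], [[-0.3, 0.5, -1.5], [0, 0, 0], -0.2], [[-0.3, 0.5, -3.1], [0, 0, 0], -0.2], [[-0.3, 0.5, -3.1], [0, 0, 0], -0.2], [[-0.3, 0.5, -3.1], [0, 0, 0], -0.2], [[-0.3, 0.5, -3.1], [0, 0, 0], -0.2]])

```text
t: 34.95
eef_pos: [0.4547, -0.0184, 0.0235]
eef_rot: [-1.208, 1.207, -1.209]
contact_force: [0.3, -0.3, 0.6]
width: 0.599
```

Emit:
carry_out(commands=[[[0, 0, 0], [0, 0, 0], 1], [[0, 0, 0], [0, 0, 0], 1], [[0, 0, 0], [0, 0, 0], 1], [[0, 0, 0], [0, 0, 0], 1]])

```text
t: 35.35
eef_pos: [0.4547, -0.0186, 0.0237]
eef_rot: [-1.209, 1.207, -1.21]
contact_force: [-2.6, 0.5, 13.1]
width: 0.367
```

Emit:
carry_out(commands=[[[0, 0, 0.6], [0, 0, 0], 1], [[0, 0, 0.6], [0, 0, 0], 1], [[0, 0, 0.3], [0, 0, 0], 1], [[0, 0, 0.1], [0, 0, 0], 1], [[0, 0, 0.1], [0, 0, 0], 1]])

```text
t: 35.85
eef_pos: [0.4539, -0.0187, 0.0238]
eef_rot: [-1.211, 1.208, -1.209]
contact_force: [-2.9, 0.3, 11.9]
width: 0.366
```

Emit:
carry_out(commands=[[[0, 0, 0.3], [0, 0, 0], 1], [[0.15, 0, 0.3], [0, 0, 0], 1], [[0.15, 0, 0.3], [0, 0, 0], 1]])

```text
t: 36.15
eef_pos: [0.4556, -0.0185, 0.0262]
eef_rot: [-1.21, 1.209, -1.208]
contact_force: [0.7, -0.2, -1.0]
width: 0.364
```

Emit:
carry_out(commands=[[[0, 0, -0.1], [0, 0, 0], 1], [[0, 0, -0.2], [0, 0, 0], 1], [[0, 0, -0.2], [0, 0, 0], 1]])

```text
t: 36.45
eef_pos: [0.4552, -0.0185, 0.0242]
eef_rot: [-1.21, 1.209, -1.208]
contact_force: [0.3, -0.6, -1.1]
width: 0.368
```

Emit:
carry_out(commands=[[[0, 0, 0], [0, 0, 0], 0.15], [[0, 0, 0], [0, 0, 0], 0.0], [[0, 0, 0], [0, 0, 0], 0], [[0, 0, 1], [0, 0, 0], 0], [[0, 0, 5], [0, 0, 0], 0], [[0, 0, 10], [0, 0, 0], 0], [[2, 4.2, 12], [0, 0, 0], 0], [[4, 8.2, 14], [0, 0, 0], 0], [[6, 12.2, 16], [0, 0, 0], 0], [[6, 16.5, 17], [0, 0, 0], 0]])

```text
t: 37.45
eef_pos: [0.5187, 0.1479, 0.1975]
eef_rot: [-1.204, 1.207, -1.212]
contact_force: [1.2, 0.6, -0.6]
width: 0.499
```

Emit:
carry_out(commands=[[[0, 4.5, 0], [0, 0, 0], 0], [[0, 9, 0], [0, 0, 0], 0], [[0, 11.5, 0], [0, 0, 0], 0], [[0, 11.5, 0], [0, 0, 0], 0]])

```text
t: 37.85
eef_pos: [0.514, 0.2668, 0.1956]
eef_rot: [-1.21, 1.205, -1.201]
contact_force: [0.3, -0.4, -0.7]
width: 0.497
```

```bash
python3 -c "
from h import *
report()
t=r.snapshot('top')
for k in SEAT: print(k,colfit(t,SEAT[k],H[k]+Z0[k],D[k])[0].round(4))
save('q3',cv2.resize(t['img'][205:265,240:390],(750,300),interpolation=2),1)
"
```

```text
top s 60 shows mm 13.3 want 13.500000000000005 tilt [-0.02   0.004] block tilt [-0.002  0.   ]
top xl 211 shows mm 17.96 want 18.000000000000004 tilt [-0.001  0.013] block tilt [-0.002  0.001]
top l 142 shows mm 15.96 want 16.0 tilt [-0.001 -0.011] block tilt [-0.     0.001]
top m 90 shows mm 13.77 want 14.000000000000005 tilt [-0.008  0.005] block tilt [-0.001  0.002]
side s 36 shows mm 12.94 want 13.500000000000005 tilt [-0.023  0.069] block tilt [0.002 0.   ]
side xl 144 shows mm 17.83 want 18.000000000000004 tilt [-0.001  0.023] block tilt [-0.001  0.003]
side l 103 shows mm 15.9 want 16.0 tilt [-0.024  0.023] block tilt [0.001 0.003]
side m 76 shows mm 13.73 want 14.000000000000005 tilt [0.003 0.047] block tilt [0.    0.001]
s [0.474  0.1204]
xl [0.4652 0.0516]
l [ 0.4544 -0.0177]
m [ 0.4463 -0.0872]
```

L is now flat and home (shows 15.96 of 16 mm, tilt about 0), and the other three read home too. The arm is clear, so I hand in the job.

```bash
python3 -c "
from h import *
s=r.get_state();print(s['t'],s['eef_pos'],s['contact_force']);print(r.finish_job())"
```

```text
39.4 [0.51549669 0.26147153 0.19447682] [ 0.32600558 -0.4451529  -0.44796598]
the job is handed in; nothing more can be done
None
```

All four grey collets are back in the rack, each in the seat bored for its size and released. I handed the job in at about 39 s of the allowed 96 s, with the arm clear. The green look-alikes were left alone.

**Final heights:** the table shows how far each collet stands above its block in the last averaged top-view check.

| Collet | Measured (mm) | Nominal (mm) |
|---|---|---|
| s | 13.3 | 13.5 |
| m | 13.8 | 14.0 |
| l | 16.0 | 16.0 |
| xl | 18.0 | 18.0 |

**Tilt:** in the top view, every collet's measured tilt was 0.02 rad or less.

**Checks that failed or disagreed:**
- **Fingertip height:** the images put the fingertips 22 mm above the reported TCP at the first grasp. The interface text says they stand 22 mm ahead of it. I worked from the images.
- **Collet l:** it first sat tilted by about 0.045 rad and roughly 0.3 mm high. Pressing it with up to about 48 N from the shut fingers did not fix it. Two re-grips did; the second released it about 1 mm further in +x.
- **Collet s:** it touched the bore wall with about 32 N while going in. I shifted it 1.5 mm and released it. The coarse side view reads it 0.6 mm low with a tilt up to 0.07 rad. I put that down to the collar's side showing in that view, since the top view has it flat and home.

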